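Tighten the recessed nut of a training-goal corner

ROBOT

A 6-joint arm with a two-finger parallel gripper is mounted at the origin on the work surface. World frame = base frame: x ahead of the robot, y to its left, z up, the work surface at z = 0. Lengths are in m, angles in rad, forces in N, time in s.
With the tool pointing down it reaches from about 0.375 to 0.75 m from the base axis. Payload 9 kg.
Tool frame: the origin (TCP) lies between the finger pads; the fingertips stand 8 mm ahead of it and the grasp point (between the pads) lies 11 mm behind it (r.nose_length is the distance from the TCP to the fingertips, in m); z points along the fingers, x is the direction in which the jaws open and shut, and the axes are right-handed (so a half turn about z gives the same grasp; the last joint's range is limited). The gripper opens to 85 mm and grips with 20 to 120 N. Pads are 22 mm wide; open, the fingers measure 114 mm over their backs; the gripper's body (76 mm by 85 mm) begins 54 mm behind the grasp point. The pads swing forward as they close: fully open they stand 13 mm farther back than shut.
Start: joints at [-1.451, 0.104, 0.097, 1.564, 0, 1.353], TCP at [0.199, -0.566, 0.239] pointing down, gripper open.
Joint ranges: [-2.99, 2.99], [-0.84, 1.86], [-1.1, 1.16], [-1.84, 2.11], [-1.51, 1.56], [-3.14, 3.14]. Speed limits (rad/s): [2.22, 2.22, 2.57, 3.14, 3.14, 3.14].

INTERFACE

Orientations are given as [roll, pitch, yaw] about the fixed x, y, z axes, in that order (R = Rz(yaw) Ry(pitch) Rx(roll)).
In Python, from rig import r, cams gives the robot as it stands.
- The arm moves only by the shell command python3 -m handwheel 'ROWS' [OPENING]. ROWS is a JSON object of lists of equal length, an entry for each row: "linear": the shift along the world's x, y, z in m, a list of three; "twist": the turn, a rotation vector about the world's x, y, z in rad, a list of three. A call has exactly 8 rows; each row shifts and turns the commanded pose from where the row before left it; what a row does not reach is not made up. A row lasts 1/12 s, in which the tool goes at most 41.7 mm and 7.16 degrees, less where a joint would pass 70% of its speed; a pose out of reach is approached as far as the arm can. A call is refused whole if a number of a shift passes 0.0417 or a number of a turn 0.125, either way. A call with a gripper value outside its range is refused whole. OPENING is the closure, from -1 (fully open) to 1 (shut), so that 0 is half open, set as the call begins (- or left out, the last holds). The fingers move at their own pace and stop on an object; the grip force is fixed at half the most. Time passes only in rows, so rows that do not move let the fingers close, or fill a call up. It gives the time, the measured TCP pose, the force and the opening at its end, in the units of the state.
- r.get_obs(): the state, without advancing time (a new reading comes with each control period).
- cams.snapshot(name): name is "side" or "top" or "wrist"; returns a dict with "pixels" (480x640x3 uint8, red, green, blue), "z_map" (480x640 float32, m along the optical axis (not along the pixel's ray), 0 where there is no reading), "intrinsics" (3x3 intrinsics, pixels), "dist_coeffs" ([k1, k2, p1, p2, k3] as OpenCV has them; the pictures are not rectified), "world_to_cam" (4x4, takes a point from world to camera coordinates); the wrist camera has in their place "mount" (4x4, takes a point from camera to tool coordinates, whose origin is the TCP and whose axes are the tool frame's). Camera axes: x right, y up, looking along -z (the intrinsics and any distortion apply to the point x, -y, -z); pixel columns grow to the right and rows downward; lengths in m; the calibration is good to about 2 mm. A picture is of the moment at which its call begins: read the wrist's pose just before it.
- r.close_job(): hands the job in, once; it reports no verdict.
The state is a dict: "time_s": time; "joints": joint angles; "joint_velocities": joint speeds; "joint_torque": joint torques, N m; "position": TCP position; "orientation": TCP orientation; "wrist_force": force on the tool from outside, world axes, zero at the start; "ft_torque": the same for the moment, N m; "width": opening from 0.0 (shut) to 1.0 (fully open).
Only numpy, scipy, OpenCV 4.12 (cv2) and the standard library are available. Lean on these libraries where they do the work, as an engineer would, in place of code of your own. Each camera call takes 0.05 s, during which the arm holds its last target.

TASK

Tighten the nut at the bottom of the leaning bore in the goal corner: take the long socket key, seat it fully over the nut and turn it clockwise until the nut comes to its stop. Then put the long key back upright in the stand, in the hole it came from, and leave the short key and the other things on the table where they are.

Things in the scene. Friction and masses are not known exactly. Their poses are not given: they have to be found in the camera images.
- corner: Fixed aluminium goal-corner casting with three white tube stubs (40 mm dia.) in a plywood cradle (board 210 x 200 x 18 mm). Origin: centre of the board's underside; z up. Its round bore (barrel 68 mm outside, 46 mm inside dia., 95 mm deep) leans 25 degrees from vertical, mouth leaning to the casting's own -x, roughly towards the robot. Stubs stay below the mouth; nothing is above it.
- bore_mouth (a point): Centre of the bore's mouth (upper rim of the barrel), 95 mm up the bore axis from nut_seat. Axes as corner (z vertical, not the bore axis).
- nut_seat (a point): Centre of the nut's underside, on the floor of the bore. z is the bore axis, pointing out of the mouth; x and y turn with the nut. Square steel nut, 22 mm across flats, 11 mm high plus a 4 mm conical top and a stud end to 18 mm; its flats face +-x and +-y. A key is fully seated when its open end rests on this floor.
- nut (a joint): Turn of the nut in rad: grows as the nut is turned clockwise seen from outside the mouth (negative about nut_seat z). It starts loose between 0.1 and 0.6; its hard stop (tight) is at 1.2. Turning needs about 0.25 N m, and it stays where it is left.
- long_key: Long T-handled socket key, 175 mm long, about 0.33 kg, upright in one hole of the stand. Origin: centre of the socket's open lower end; z along the 14 mm shank to the handle. Square socket 26 mm across flats, 24 mm deep, 39 mm outside dia., flats facing +-x and +-y: it fits the nut (11 degrees of play either way) when both are turned alike or by quarter turns.
- handle (a point): Point to grip on the long key's handle, on its axis, 160 mm above its origin; axes as long_key. The handle is a flat-sided black bar along x, 60 mm long (x), 18 mm thick (y), reaching from 13 mm below to 15 mm above this point; grip it across the 18 mm (y).
- short_key: A key of the same shape, but 105 mm long, in the other hole: too short for this bore. Origin at the open lower end of its socket. Leave it alone.
- stand: Fixed wooden block, 85 x 165 x 60 mm (x, y, z), origin at the centre of its underside. Two round upright holes, 47 mm dia. and 45 mm deep (hole floor 15 mm above the table), 41 mm either side of the centre along its y. A key in a hole stands with its origin 15 mm above the table.
- stand_hole0 (a point): Centre of the mouth of the stand's hole on its -y side, 60 mm above the table.
- stand_hole1 (a point): Centre of the mouth of the stand's hole on its +y side, 60 mm above the table.
- bottle: Bystander: grey drink bottle, 66 mm dia., 190 mm tall; origin at its foot.
- tape: Bystander: roll of pale tape lying flat, 96 mm dia., 25 mm high.
- spanner: Bystander: steel spanner lying flat, 200 mm long.
- dish: Bystander: small steel dish, 90 mm dia., 30 mm high.
- collar: Bystander: short white ring offcut of tube, 52 mm dia., 30 mm high.
Things that resemble listed ones, but are neither listed nor needed, are in the scene too. Leave any pink or red look-alike of the long_key alone. There is more than one size of the stand; the one meant has the size given above.

How it is judged:
By the outcome, as a careful person would: the job done as asked, in the order asked, and still so for the second after the job is handed in, with the robot touching nothing.
It also fails if it takes over 54 s, if anything falls off the work surface, if the arm or the gripper's body presses on something with over 40 N, if the wrist force passes 120 N, or if a joint passes its speed limit or range.

## Working session

There is one attempt and no reset: what is moved stays moved. The work goes in short steps, Python scripts to look and compute and a shell command to move; the robot and the scene stay as the last step left them, time stands still between calls to the robot, and variables do not carry over. Pictures are saved under pics/ and viewed, and the job is handed in when it is done.

```bash
ls; mkdir -p pics; python3 - <<'E'
from rig import r,cams
import cv2
print(r.get_obs())
for n in ["side","top","wrist"]:
    s=cams.snapshot(n); cv2.imwrite(f"pics/{n}0.png",s["pixels"][:,:,::-1])
    print(n,s["intrinsics"].tolist(),s["dist_coeffs"],s.get("world_to_cam",s.get("mount")).tolist() if n!="x" else 0)
E
```

```text
pics
{'time_s': 0.0, 'joints': array([-1.45065948e+00,  1.04689194e-01,  9.64783677e-02,  1.56389639e+00,
        3.47802434e-05,  1.35310593e+00]), 'joint_velocities': array([ 0.00109468, -0.00032864,  0.00018702, -0.0008557 , -0.00082064,
       -0.00033501]), 'joint_torque': array([-2.79844680e-03, -5.56931591e+01,  5.03647935e+01,  1.68348796e-02,
       -7.31883883e-04,  2.21791822e-06]), 'position': array([ 0.19884852, -0.56575795,  0.23853324]), 'orientation': array([-3.14127557e+00,  1.27244131e-03, -1.23296890e+00]), 'wrist_force': array([ 1.16672746,  0.71294337, -0.25787396]), 'ft_torque': array([-0.06651869,  0.02667675,  0.01603575]), 'width': 1.0019332891375288}
side [[579.7843389764107, 0.0, 325.97394252067176], [0.0, 579.7843389764107, 240.11704005215645], [0.0, 0.0, 1.0]] [-0.09070227  0.          0.          0.          0.        ] [[-0.9815360880944847, -0.18969758443540988, -0.024530271656589973, 0.5944206294113734], [0.08061757604159218, -0.5265699452338579, 0.8463007144092399, -0.11516662033995285], [-0.17345810503217673, 0.8286971215322172, 0.5321403635910958, 
[... 264 characters left out ...]
0.00078040171104621, 0.02848436718459094], [0.9731719830274498, 0.06680027707693308, 0.2201681503598234, -0.6095078461729745], [-0.219706009809802, -0.01427910057222025, 0.9754616222795767, -1.0334953603155448], [0.0, 0.0, 0.0, 1.0]]
wrist [[341.7662322311189, 0.0, 319.00866958903504], [0.0, 341.7662322311189, 239.43477474345832], [0.0, 0.0, 1.0]] [-0.05283615  0.          0.          0.          0.        ] [[0.9999983529774852, 0.0017215644989762675, 0.0005746807737643552, -0.0011578070261684115], [0.0018120440197248616, -0.96493643101292, -0.262477428744869, -0.06804263676702824], [0.00010265859169818919, 0.26247803778549367, -0.964937961291548, -0.1338036099362276], [0.0, 0.0, 0.0, 1.0]]
```

View pics/side0.png

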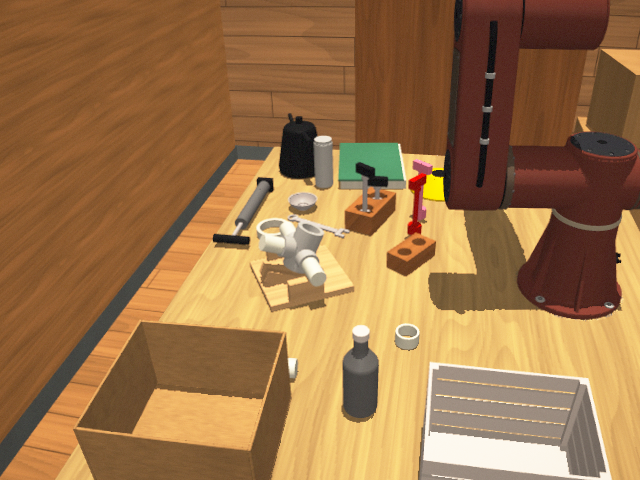

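View pics/top0.png

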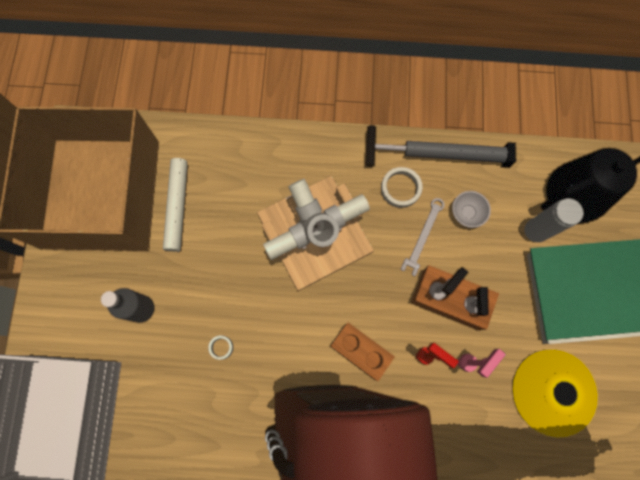

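View pics/wrist0.png

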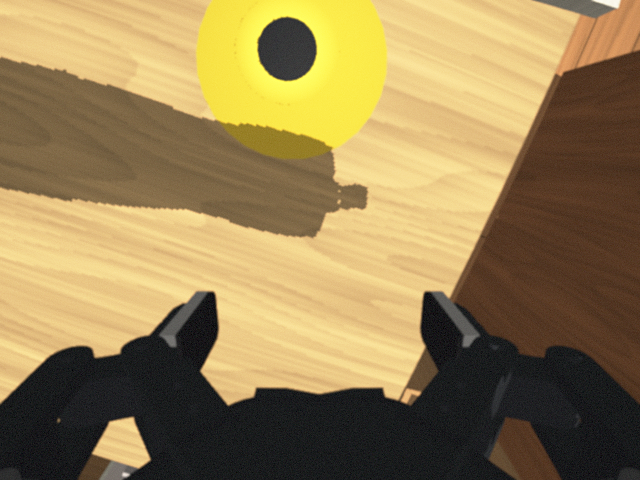

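The side view shows the stand at (371,210) with two black handles, the taller one at left, (366,170). The top view has the handles at (456,283) and (483,302), and the bore mouth at (322,231). Next I'll enlarge and measure.

```bash
cat > h.py <<'E'
import numpy as np, cv2
from rig import r,cams
from scipy.spatial.transform import Rotation as R
def Tt():
    o=r.get_obs(); T=np.eye(4); T[:3,:3]=R.from_euler('xyz',o['orientation']).as_matrix(); T[:3,3]=o['position']; return T
def snap(n):
    if n=="wrist":
        T=Tt()
        s=cams.snapshot(n); s['c2w']=T@s['mount']
    else:
        s=cams.snapshot(n); s['c2w']=np.linalg.inv(s['world_to_cam'])
    return s
def ray(s,u,v):
    p=cv2.undistortPoints(np.array([[[u,v]]],float),s['intrinsics'],s['dist_coeffs'])[0,0]
    return np.array([p[0],-p[1],-1.0])
def atz(s,u,v,z):
    d=s['c2w'][:3,:3]@ray(s,u,v); o=s['c2w'][:3,3]
    return o+d*(z-o[2])/d[2]
def dep(s,u,v):
    z=s['z_map'][int(round(v)),int(round(u))]
    return (s['c2w']@np.r_[ray(s,u,v)*z,1])[:3]
def cloud(s):
    v,u=np.mgrid[0:480,0:640]
    p=cv2.undistortPoints(np.stack([u,v],-1).reshape(-1,1,2).astype(float),s['intrinsics'],s['dist_coeffs'])[:,0]
    z=s['z_map'].reshape(-1)
    P=np.c_[p[:,0]*z,-p[:,1]*z,-z]
    W=P@s['c2w'][:3,:3].T+s['c2w'][:3,3]; W[z==0]=np.nan
    return W.reshape(480,640,3)
def proj(s,P):
    c=(np.linalg.inv(s['c2w'])@np.r_[P,1])[:3]
    q,_=cv2.projectPoints(np.array([[c[0],-c[1],-c[2]]]),np.zeros(3),np.zeros(3),s['intrinsics'],s['dist_coeffs']); return q[0,0]
def crop(s,u0,v0,u1,v1,k,name):
    im=s['pixels'][v0:v1,u0:u1,::-1]
    cv2.imwrite(name,cv2.resize(im,None,fx=k,fy=k,interpolation=cv2.INTER_CUBIC))
E
python3 - <<'E'
from h import *
s=snap("top"); crop(s,250,170,510,340,3,"pics/t1.png"); W=cloud(s)
np.save("wtop.npy",W)
for u,v in [(456,283),(483,302),(440,290),(430,300),(322,231),(322,215),(300,270),(455,310)]: print(u,v,dep(s,u,v).round(4))
t=snap("side"); crop(t,220,130,440,320,3,"pics/s1.png")
for u,v in [(366,170),(378,181),(310,228),(310,240)]: print(u,v,dep(t,u,v).round(4))
E
```

```text
456 283 [ 0.5287 -0.2163  0.1906]
483 302 [ 0.5052 -0.2929  0.1187]
440 290 [ 0.5299 -0.2128  0.082 ]
430 300 [ 0.5103 -0.1976  0.0564]
322 231 [0.6521 0.0486 0.0488]
322 215 [0.6586 0.0514 0.1539]
300 270 [0.5639 0.0929 0.0207]
455 310 [ 0.4916 -0.2513  0.061 ]
366 170 [ 0.5303 -0.2036  0.1826]
378 181 [ 0.5056 -0.2859  0.111 ]
310 228 [0.6377 0.0243 0.1256]
310 240 [0.6241 0.0858 0.1304]
```

View pics/t1.png

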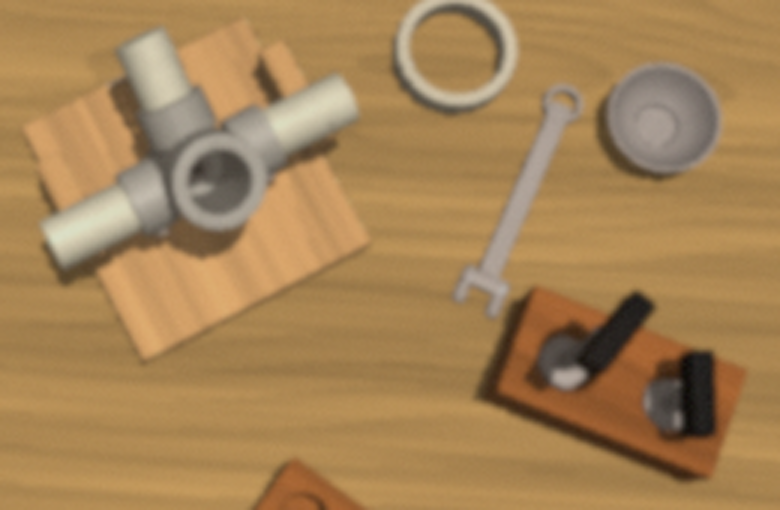

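View pics/s1.png

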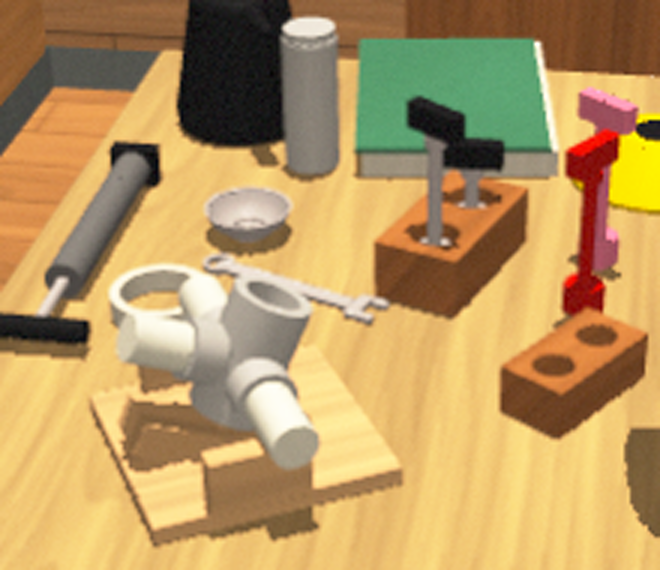

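```bash
cat > fit.py <<'E'
from h import *
def rect(P): 
    c,wh,a=cv2.minAreaRect((P[:,:2]*1000).astype(np.float32)); return np.round(c,1),np.round(wh,1),round(a,1)
E
python3 - <<'E'
from fit import *
for n in ["top","side"]:
    s=snap(n); W=cloud(s).reshape(-1,3)
    m=(W[:,2]>.183)&(W[:,2]<.2)&(abs(W[:,0]-.53)<.06)&(abs(W[:,1]+.21)<.06)
    print(n,m.sum(),rect(W[m]),W[m].mean(0), np.median(W[m],0))
    m=(W[:,2]>.056)&(W[:,2]<.065)&(abs(W[:,0]-.51)<.13)&(abs(W[:,1]+.25)<.13)
    print("stand",m.sum(),rect(W[m]))
    m=(W[:,2]>.014)&(W[:,2]<.023)&(abs(W[:,0]-.63)<.16)&(abs(W[:,1]-.05)<.16)
    print("board",m.sum(),rect(W[m]))
    m=(W[:,2]>.115)&(W[:,2]<.2)&(abs(W[:,0]-.63)<.08)&(abs(W[:,1]-.05)<.08)
    print("rim",m.sum(),W[m].mean(0),W[m][:,2].max(),W[m][W[m][:,2].argmax()])
E
```

```text
top 285 (array([ 533.6, -215.9]), array([18.2, 59.9]), 53.8) [ 0.53364375 -0.21551523  0.18998599] [ 0.53362296 -0.21512379  0.19019608]
stand 1834 (array([ 471.8, -239. ]), array([164.4, 189.8]), 70.9)
board 4195 (array([686.2,  19.7]), array([210.1, 305.6]), 31.5)
rim 1078 [0.65764556 0.06714026 0.13332794] 0.15788036303639108 [0.65742365 0.05138141 0.15788036]
side 101 (array([ 535.3, -213.2]), array([23.6, 62.9]), 55.9) [ 0.53519519 -0.21054413  0.18865952] [ 0.53522368 -0.21042842  0.18927944]
stand 640 (array([ 473.1, -237.1]), array([174.5, 193.5]), 72.0)
board 1799 (array([684.8,  26.5]), array([209.1, 313.7]), 31.5)
rim 840 [0.65294171 0.07569608 0.13038771] 0.1552654021989084 [0.65151122 0.06701379 0.1552654 ]
```

```bash
python3 - <<'E'
from fit import *
s=snap("top")
C=[atz(s,250+u/3,170+v/3,.018)[:2] for u,v in [(22,130),(145,362),(370,243),(245,20)]]
C=np.array(C); print(C, C.mean(0))
for i in range(4):
    d=C[(i+1)%4]-C[i]; print(np.linalg.norm(d).round(4),np.degrees(np.arctan2(d[1],d[0])).round(1))
W=cloud(s)
for u,v in [(215,140),(175,180),(258,180),(220,222)]:
    print(dep(s,250+u/3,170+v/3))
E
```

```text
[[ 0.69274609  0.20338438]
 [ 0.51642809  0.09332605]
 [ 0.6205616  -0.07332006]
 [ 0.79628002  0.03388728]] [0.65650395 0.06431942]
0.2078 -148.0
0.1965 -58.0
0.2058 31.4
0.1986 121.4
[0.65498531 0.05182967 0.15387374]
[0.62583581 0.07748752 0.14929363]
[0.63353617 0.01995088 0.13516016]
[0.60429744 0.04443808 0.12384654]
```

```bash
cat > plan.py <<'E'
from h import *
def rel(T1, N=None):
    T0=Tt(); d=T1[:3,3]-T0[:3,3]; rv=R.from_matrix(T1[:3,:3]@T0[:3,:3].T).as_rotvec()
    print("shift",d.round(4),"rv",rv.round(4)); return d,rv
a=np.array([-np.sin(np.radians(25))*np.cos(np.radians(31.7)),-np.sin(np.radians(25))*np.sin(np.radians(31.7)),np.cos(np.radians(25))])
def cam_pose(point,look,u,dist,M):
    # u: direction of image-down negative: tool-y-ish direction perpendicular to look
    u=u-look*(u@look); u/=np.linalg.norm(u)
    # camera: -z=look ; camera y = -(tool y)-ish => y=-u
    z=-look; y=-u; x=np.cross(y,z)
    C=np.eye(4); C[:3,:3]=np.c_[x,y,z]; C[:3,3]=point-look*dist
    return C@np.linalg.inv(M)
E
python3 - <<'E'
from plan import *
M=cams.snapshot("wrist")["mount"]
f=np.array([np.cos(np.radians(31.7)),np.sin(np.radians(31.7)),0])
T=cam_pose(np.array([.63,.049,.14]),-a,f,.22,M)
print(T.round(3), R.from_matrix(T[:3,:3]).as_euler('xyz'))
d,rv=rel(T)
yaw=R.from_euler('xyz',[np.pi,0,0])
T0=Tt()
for ph in [3.35]:
    rt=R.from_matrix(T[:3,:3]@(R.from_rotvec([0,0,ph]).as_matrix()@T0[:3,:3]).T).as_rotvec(); print(rt)
E
```

```text
[[-0.527  0.837  0.145  0.627]
 [ 0.85   0.519  0.089  0.048]
 [-0.     0.17  -0.985  0.219]
 [ 0.     0.     0.     1.   ]] [2.97085174e+00 2.06286372e-04 2.12586879e+00]
shift [ 0.4277  0.6145 -0.0202] rv [ 0.2264  0.1081 -2.9143]
[ 0.08920686 -0.145592    0.00889924]
```

```bash
python3 -m handwheel '{"linear":[[0.0134,0.0192,0.0075],[0.0134,0.0192,0.0075],[0.0134,0.0192,0.0075],[0.0134,0.0192,0.0075],[0.0134,0.0192,0.0075],[0.0134,0.0192,0.0075],[0.0134,0.0192,0.0075],[0.0134,0.0192,0.0075]],"twist":[[0,0,0.1047],[0,0,0.1047],[0,0,0.1047],[0,0,0.1047],[0,0,0.1047],[0,0,0.1047],[0,0,0.1047],[0,0,0.1047]]}' -1
python3 -c "
from h import *
print(r.get_obs()['joints'].round(3))"
```

```text
time_s: 1.12
position: [0.3066, -0.4115, 0.2998]
orientation: [3.141, -0.0, -0.39]
wrist_force: [0.3, -0.3, 0.2]
width: 1.001
[-1.186 -0.138 -0.031  1.677  0.     0.775]
```

```bash
python3 -m handwheel '{"linear":[[0.0134,0.0192,0],[0.0134,0.0192,0],[0.0134,0.0192,0],[0.0134,0.0192,0],[0.0134,0.0192,0],[0.0134,0.0192,0],[0.0134,0.0192,0],[0.0134,0.0192,0]],"twist":[[0,0,0.1047],[0,0,0.1047],[0,0,0.1047],[0,0,0.1047],[0,0,0.1047],[0,0,0.1047],[0,0,0.1047],[0,0,0.1047]]}'
python3 -m handwheel '{"linear":[[0.0134,0.0192,0],[0.0134,0.0192,0],[0.0134,0.0192,0],[0.0134,0.0192,0],[0.0134,0.0192,0],[0.0134,0.0192,0],[0.0134,0.0192,0],[0.0134,0.0192,0]],"twist":[[0,0,0.1047],[0,0,0.1047],[0,0,0.1047],[0,0,0.1047],[0,0,0.1047],[0,0,0.1047],[0,0,0.1047],[0,0,0.1047]]}'
python3 -m handwheel '{"linear":[[0.0134,0.0192,-0.01],[0.0134,0.0192,-0.01],[0.0134,0.0192,-0.01],[0.0134,0.0192,-0.01],[0.0134,0.0192,-0.01],[0.0134,0.0192,-0.01],[0.0134,0.0192,-0.01],[0.0134,0.0192,-0.01]],"twist":[[0.011,-0.018,0.1047],[0.011,-0.018,0.1047],[0.011,-0.018,0.1047],[0.011,-0.018,0.1047],[0.011,-0.018,0.1047],[0.011,-0.018,0.1047],[0.011,-0.018,0.1047],[0.011,-0.018,0.1047]]}'
python3 - <<'E'
from h import *
print(r.get_obs()['joints'].round(3))
s=snap("wrist"); cv2.imwrite("pics/w1.png",s["pixels"][:,:,::-1])
import pickle; pickle.dump(s,open("w1.pkl","wb"))
E
```

```text
time_s: 1.78
position: [0.4138, -0.2579, 0.2995]
orientation: [3.141, -0.0, 0.447]
wrist_force: [1.0, -0.7, -0.3]
width: 0.999
time_s: 2.45
position: [0.521, -0.1042, 0.2994]
orientation: [3.141, -0.0, 1.285]
wrist_force: [0.3, -0.8, 0.5]
width: 1.0
time_s: 3.12
position: [0.6282, 0.0494, 0.219]
orientation: [2.99, -0.066, 2.13]
wrist_force: [0.3, -0.1, 0.1]
width: 1.002
[-0.202  0.076  0.023  1.453  0.152 -0.751]
```

View pics/w1.png

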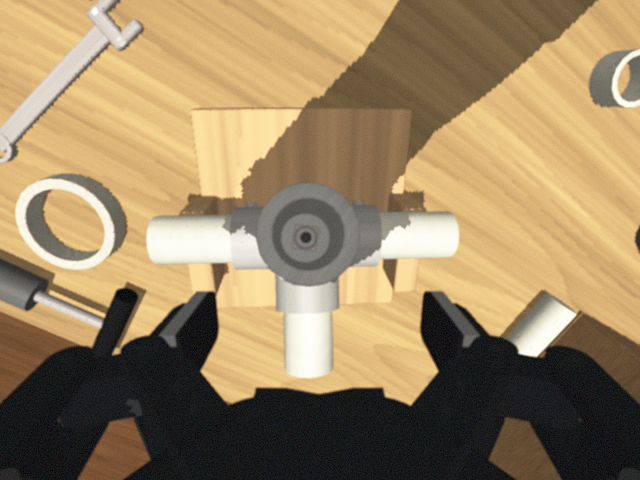

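Camera looks down the bore: mouth centre at about (309,234), nut at (306,237). Enlarging and fitting.

```bash
python3 - <<'E'
from plan import *
import pickle; s=pickle.load(open("w1.pkl","rb"))
im=s["pixels"][185:285,255:365,::-1].astype(float)
im=np.clip((im/ im.max())**.5*255*1.2-30,0,255).astype(np.uint8)
cv2.imwrite("pics/w1c.png",cv2.resize(im,None,fx=6,fy=6,interpolation=cv2.INTER_CUBIC))
D=s['z_map']
print("row through centre"); print(D[237,255:365:2].round(3)); print(D[190:285:2,306].round(3))
W=cloud(s).reshape(-1,3); 
v,u=np.mgrid[0:480,0:640]; rr=np.hypot(u-309,v-234).ravel()
m=(rr<53)&(rr>37)&(W[:,2]>.11)
P=W[m]
for k in range(4):
    c=P.mean(0); n=np.linalg.svd(P-c)[2][2]; n*=np.sign(n[2]); e=(P-c)@n; P=P[abs(e)<.004]
print("plane",len(P),c,n,"expected a",a,"tilt",np.degrees(np.arccos(n[2])),np.degrees(np.arctan2(n[1],n[0])),e.std())
E
```

```text
row through centre
[0.257 0.216 0.217 0.218 0.218 0.216 0.216 0.218 0.218 0.221 0.239 0.262
 0.288 0.311 0.312 0.312 0.312 0.312 0.313 0.313 0.301 0.298 0.298 0.295
 0.296 0.295 0.297 0.295 0.296 0.298 0.299 0.301 0.315 0.316 0.314 0.315
 0.315 0.316 0.306 0.29  0.274 0.259 0.249 0.236 0.224 0.222 0.221 0.222
 0.221 0.221 0.221 0.22  0.222 0.263 0.262]
[0.219 0.22  0.219 0.219 0.22  0.228 0.237 0.248 0.263 0.274 0.289 0.306
 0.314 0.313 0.313 0.314 0.314 0.314 0.302 0.3   0.3   0.296 0.297 0.296
 0.294 0.296 0.295 0.299 0.3   0.302 0.313 0.313 0.313 0.315 0.313 0.313
 0.313 0.287 0.256 0.231 0.218 0.217 0.218 0.218 0.218 0.218 0.219 0.219]
plane 4120 [0.63067056 0.04825811 0.13933528] [-0.3595466  -0.22008403  0.90680167] expected a [-0.35956831 -0.22207392  0.90630779] tilt 24.93295895352386 -148.52855582289607 0.0006830467009729973
```

View pics/w1c.png

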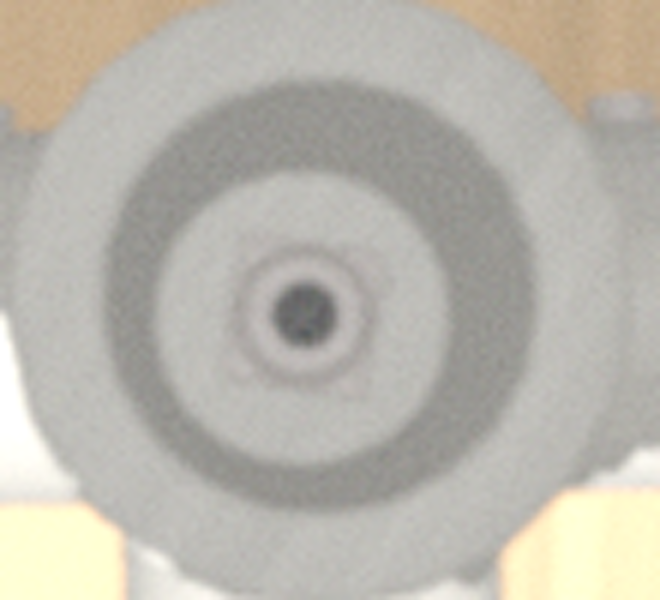

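```bash
cat > nut.py <<'E'
from plan import *
import pickle,sys
from scipy.optimize import minimize
def nutfit(s,mouth,ax,yc=31.6,name=None):
    """plane coords in bore frame at nut height; ex = casting -> perpendicular"""
    x=np.array([np.cos(np.radians(yc)),np.sin(np.radians(yc)),0]); x-=ax*(x@ax); x/=np.linalg.norm(x); y=np.cross(ax,x)
    B=np.c_[x,y,ax]; seat=mouth-ax*.095
    W=cloud(s).reshape(-1,3); L=(W-seat)@B
    m=(np.hypot(L[:,0],L[:,1])<.021)&(abs(L[:,2])<.03)
    return L[m],B,seat
E
python3 - <<'E'
from nut import *
s=pickle.load(open("w1.pkl","rb"))
ax=a
def pt(u,v): return 255+(u+.5)/6-.5,185+(v+.5)/6-.5
c,n=np.array([0.63067056,0.04825811,0.13933528]),np.array([-0.3595466,-0.22008403,0.90680167])
def onplane(u,v,off):
    d=s['c2w'][:3,:3]@ray(s,u,v); o=s['c2w'][:3,3]; return o+d*(((c-n*off)-o)@n)/(d@n)
# rim circle
for nm,pts,off in [("inner",[(105,295),(538,295),(321,78),(321,512)],0),("floor",[(155,317),(450,317),(302,168),(302,465)],.095),("outer",[(12,290),(620,290)],0)]:
    P=np.array([onplane(*pt(*p),off) for p in pts]); print(nm,P.mean(0).round(4),np.linalg.norm(P[0]-P[1]).round(4),np.linalg.norm(P[-2]-P[-1]).round(4))
    if nm=="inner": mouth=P.mean(0)
    if nm=="floor": print("mouth from floor",(P.mean(0)+n*.095).round(4))
L,B,seat=nutfit(s,mouth,n)
print("floor median",np.median(L[np.hypot(L[:,0],L[:,1])>.017][:,2]))
h=L[(L[:,2]>.006)]; print(len(h)); print("nut pts",h.mean(0),rect(h) if 0 else cv2.minAreaRect((h[:,:2]*1000).astype(np.float32)))
np.save("h.npy",L)
# picture: map colored by height
img=np.zeros((420,420),np.uint8)
for q in L:
    i=int(210-q[0]*1e4);j=int(210-q[1]*1e4)
    cv2.circle(img,(j,i),4,int(np.clip(60+q[2]*9000,0,255)),-1)
cv2.imwrite("pics/nut1.png",img)
E
```

```text
inner [0.6299 0.0492 0.1393] 0.0463 0.0464
floor [0.664  0.0702 0.0531] 0.0451 0.0455
mouth from floor [0.6298 0.0492 0.1392]
outer [0.6297 0.0487 0.139 ] 0.065 0.065
floor median 0.00013761733782438927
613
nut pts [0.00024348 0.00027907 0.01397488] ((0.14017200469970703, 0.4493684768676758), (21.987600326538086, 21.931392669677734), 79.36998748779297)
```

View pics/nut1.png

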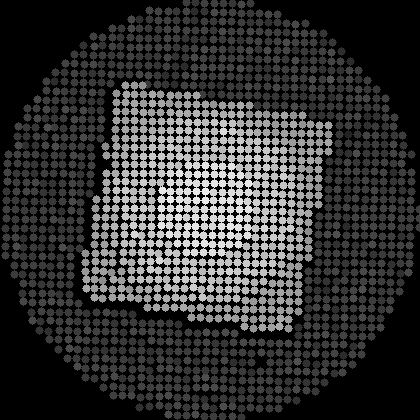

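```bash
python3 - <<'E'
from plan import *
T0=Tt(); z=T0[:3,2]; print("untilt rv",np.cross(z,[0,0,-1]))
print(T0[:3,3]-[.534,-.215,.30])
s=pickle=None
E
python3 -m handwheel '{"linear":[[0,-0.008,0.0125],[0,-0.008,0.0125],[-0.006,-0.017,0.0125],[-0.006,-0.017,0.0125],[-0.006,-0.017,0.0125],[-0.006,-0.017,0.0125],[-0.006,-0.017,0.005],[-0.006,-0.017,0]],"twist":[[-0.0111,0.0179,-0.0745],[-0.0111,0.0179,-0.0745],[-0.0111,0.0179,-0.0745],[-0.0111,0.0179,-0.0745],[-0.0111,0.0179,-0.0745],[-0.0111,0.0179,-0.0745],[-0.0111,0.0179,-0.0745],[-0.0111,0.0179,-0.0745]]}'
python3 -m handwheel '{"linear":[[-0.007,-0.019,0],[-0.007,-0.019,0],[-0.007,-0.019,0],[-0.007,-0.019,0],[-0.007,-0.019,0],[-0.007,-0.019,0],[-0.007,-0.019,0],[-0.007,-0.013,0]],"twist":[[0,0,-0.0745],[0,0,-0.0745],[0,0,-0.0745],[0,0,-0.0745],[0,0,-0.0745],[0,0,-0.0745],[0,0,-0.0745],[0,0,-0.0745]]}'
python3 - <<'E'
from plan import *
s=snap("wrist"); cv2.imwrite("pics/w2.png",s["pixels"][:,:,::-1])
import pickle; pickle.dump(s,open("w2.pkl","wb"))
W=cloud(s).reshape(-1,3)
m=(W[:,2]>.183)&(W[:,2]<.2)&(abs(W[:,0]-.53)<.06)&(abs(W[:,1]+.21)<.06)
P=W[m]; print(m.sum(),cv2.minAreaRect((P[:,:2]*1000).astype(np.float32)),P.mean(0))
E
```

```text
untilt rv [-0.13871038  0.0908917   0.        ]
[ 0.09473586  0.26701231 -0.08374829]
time_s: 3.83
position: [0.5918, -0.0706, 0.3013]
orientation: [-3.135, -0.016, 1.517]
wrist_force: [0.1, 0.0, 0.0]
width: 1.001
time_s: 4.5
position: [0.5351, -0.2173, 0.2992]
orientation: [-3.133, -0.017, 0.92]
wrist_force: [-0.5, -0.2, -0.2]
width: 0.998
1865 ((535.1862182617188, -215.22958374023438), (17.787052154541016, 60.0508918762207), 52.948333740234375) [ 0.53379263 -0.2139247   0.18882134]
```

View pics/w2.png

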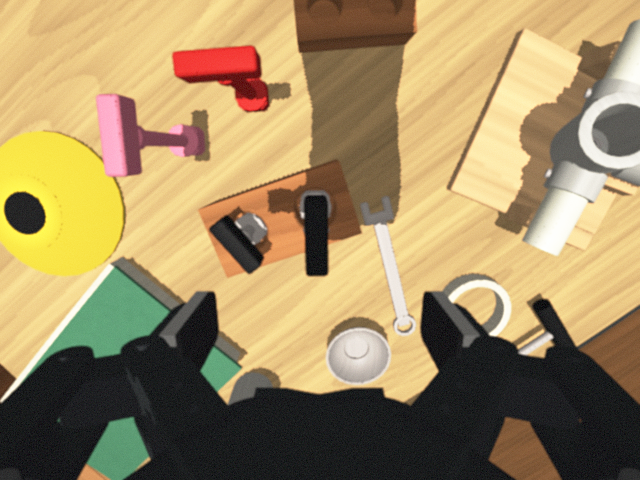

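```bash
python3 - <<'E'
from plan import *
import pickle; s=pickle.load(open("w2.pkl","rb"))
crop(s,190,150,370,290,4,"pics/w2c.png")
W=cloud(s).reshape(480,640,3)
im=s['pixels'].astype(int)
P=W[150:290,190:370].reshape(-1,3); m=(P[:,2]>.054)&(P[:,2]<.066)
Q=P[m]; print(m.sum(),cv2.minAreaRect((Q[:,:2]*1000).astype(np.float32)),np.median(Q[:,2]))
T0=Tt(); print("untilt",np.cross(T0[:3,2],[0,0,-1]))
E
```

```text
6983 ((521.8692016601562, -254.7322235107422), (165.18560791015625, 85.72532653808594), 71.2715835571289) 0.05916015346645592
untilt [-0.01767228  0.00281932  0.        ]
```

View pics/w2c.png

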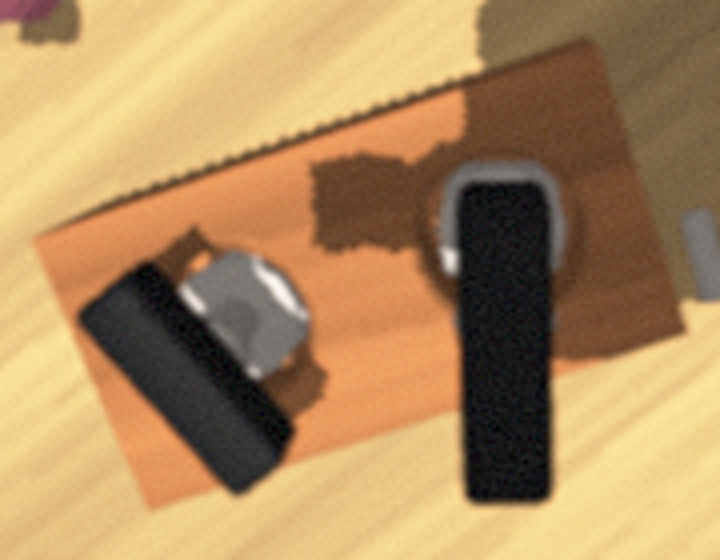

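```bash
python3 -m handwheel '{"linear":[[0,0.0018,-0.017],[0,0,-0.017],[0,0,-0.017],[0,0,-0.017],[0,0,-0.017],[0,0,-0.017],[0,0,-0.017],[0,0,-0.016]],"twist":[[-0.006,0.001,0.001],[-0.006,0.001,0.001],[-0.0057,0.001,0.002],[0,0,0],[0,0,0],[0,0,0],[0,0,0],[0,0,0]]}'
python3 - <<'E'
from h import *
o=r.get_obs(); print(o['position'],o['orientation'])
s=snap("wrist"); cv2.imwrite("pics/w3.png",s["pixels"][:,:,::-1])
E
```

```text
time_s: 5.22
position: [0.5356, -0.2136, 0.1634]
orientation: [-3.141, -0.001, 0.929]
wrist_force: [0.2, 0.6, -0.0]
width: 0.998
[ 0.53561591 -0.21359766  0.16339496] [-3.14100098e+00 -9.59379925e-04  9.29107347e-01]
```

View pics/w3.png

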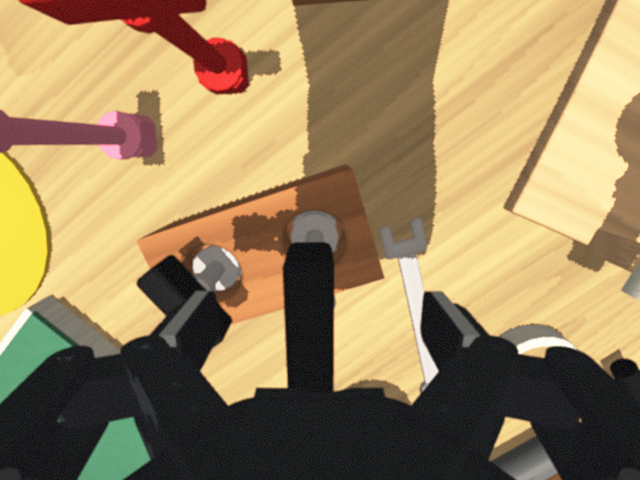

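```bash
python3 -m handwheel '{"linear":[[-0.0004,-0.0018,0.0006],[0,0,0],[0,0,0],[0,0,0],[0,0,0],[0,0,0],[0,0,0],[0,0,0]],"twist":[[0,0,-0.004],[0,0,0],[0,0,0],[0,0,0],[0,0,0],[0,0,0],[0,0,0],[0,0,0]]}' 1
python3 -m handwheel '{"linear":[[0,0,0],[0,0,0],[0,0,0],[0,0,0],[0,0,0],[0,0,0],[0,0,0],[0,0,0]],"twist":[[0,0,0],[0,0,0],[0,0,0],[0,0,0],[0,0,0],[0,0,0],[0,0,0],[0,0,0]]}'
python3 - <<'E'
from h import *
o=r.get_obs(); print(o['position'],o['orientation'],o['wrist_force'],o['ft_torque'],o['width'])
s=snap("wrist"); cv2.imwrite("pics/w4.png",s["pixels"][:,:,::-1])
E
```

```text
time_s: 5.93
position: [0.5356, -0.2163, 0.1661]
orientation: [3.14, -0.0, 0.924]
wrist_force: [-1.3, -1.1, 5.3]
width: 0.21
time_s: 6.6
position: [0.5356, -0.2163, 0.1661]
orientation: [3.14, -0.0, 0.924]
wrist_force: [-1.2, -1.8, 5.0]
width: 0.21
[ 0.5355639  -0.21631254  0.16608192] [ 3.14022323e+00 -3.26310487e-04  9.24255804e-01] [-1.20475645 -1.79832061  5.02095819] [-0.32889182  0.38829962  0.04578913] 0.20961191685711286
```

View pics/w4.png

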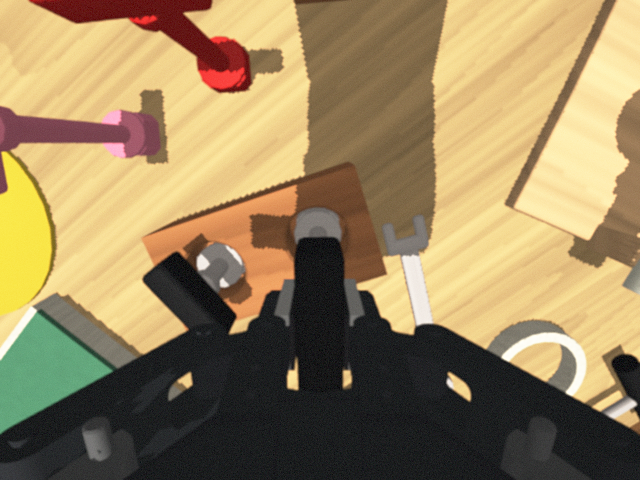

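```bash
python3 -m handwheel '{"linear":[[0,0,0.012],[0,0,0.018],[0,0,0.02],[0,0,0.02],[0,0,0.02],[0,0,0.02],[0,0,0.02],[0,0,0.02]],"twist":[[0,0,0],[0,0,0],[0,0,0],[0,0,0],[0,0,0],[0,0,0],[0,0,0],[0,0,0]]}'
python3 - <<'E'
from plan import *
o=r.get_obs(); print(o['position'],o['orientation'],o['wrist_force'],o['ft_torque'],o['width'],o['joints'].round(3))
n=np.array([-0.3595466,-0.22008403,0.90680167]); n/=np.linalg.norm(n)
mouth=np.array([.6299,.0492,.1392])
x=np.array([np.cos(np.radians(31.55)),np.sin(np.radians(31.55)),0]); x-=n*(x@n); x/=np.linalg.norm(x); y=np.cross(n,x)
for k in (0,1):
    ang=np.radians(-10.6+90*k)
    tx=np.cos(ang)*x+np.sin(ang)*y; tz=-n; ty=np.cross(tz,tx)
    T=np.eye(4);T[:3,:3]=np.c_[tx,ty,tz]; T[:3,3]=mouth+n*(.03+.1511)
    print(k,T[:3,3],R.from_matrix(T[:3,:3]).as_euler('xyz')); rel(T); np.save(f"Tpre{k}.npy",T)
s=snap("side"); crop(s,260,20,480,220,3,"pics/s2.png")
E
```

```text
time_s: 7.32
position: [0.5349, -0.2153, 0.316]
orientation: [-3.14, -0.001, 0.924]
wrist_force: [0.5, -0.4, -3.1]
width: 0.2
[ 0.53494334 -0.2153441   0.31598293] [-3.14018605e+00 -1.17432133e-03  9.24463315e-01] [ 0.53244975 -0.4130074  -3.12252931] [-0.08354129 -0.02128079 -0.03886567] 0.19978800463963128 [-6.100e-01  6.700e-02  1.990e-01  1.704e+00  1.000e-03  3.600e-02]
0 [0.56478611 0.00934278 0.30342178] [-3.05697019 -0.42737195  0.34741396]
shift [ 0.0298  0.2247 -0.0126] rv [ 0.323  -0.2978 -0.5501]
1 [0.56478611 0.00934278 0.30342178] [ 2.71286694 -0.07699554  1.95335414]
shift [ 0.0298  0.2247 -0.0126] rv [ 0.0182 -0.4549  0.9951]
```

View pics/s2.png

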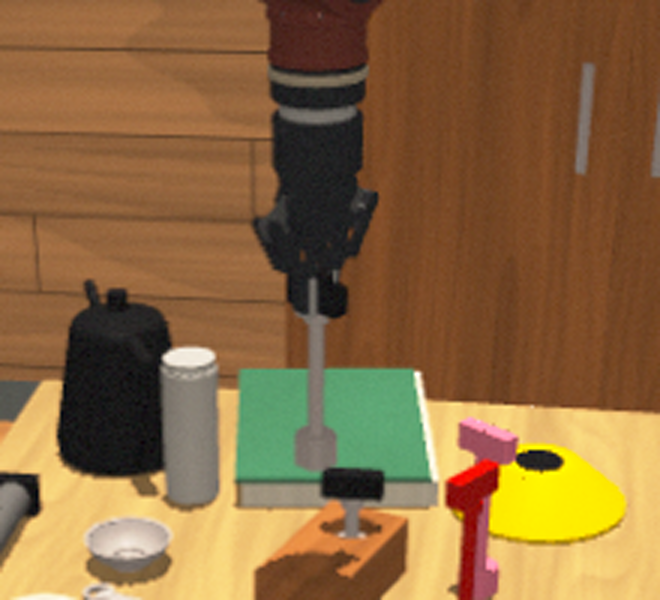

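```bash
python3 -m handwheel '{"linear":[[0.0019,0.014,0.0025],[0.0019,0.014,0.0025],[0.0019,0.014,0.0025],[0.0019,0.014,0.0025],[0.0019,0.014,0.0025],[0.0019,0.014,0.0025],[0.0019,0.014,0.0025],[0.0019,0.014,0.0025]],"twist":[[0.0011,-0.0284,0.0622],[0.0011,-0.0284,0.0622],[0.0011,-0.0284,0.0622],[0.0011,-0.0284,0.0622],[0.0011,-0.0284,0.0622],[0.0011,-0.0284,0.0622],[0.0011,-0.0284,0.0622],[0.0011,-0.0284,0.0622]]}'
python3 -m handwheel '{"linear":[[0.0019,0.014,0],[0.0019,0.014,0],[0.0019,0.014,0],[0.0019,0.014,0],[0.0019,0.014,0],[0.0019,0.014,-0.004],[0.0019,0.014,-0.008],[0.0019,0.014,-0.008]],"twist":[[0.0011,-0.0284,0.0622],[0.0011,-0.0284,0.0622],[0.0011,-0.0284,0.0622],[0.0011,-0.0284,0.0622],[0.0011,-0.0284,0.0622],[0.0011,-0.0284,0.0622],[0.0011,-0.0284,0.0622],[0.0011,-0.0284,0.0622]]}'
python3 - <<'E'
from plan import *
rel(np.load("Tpre1.npy")); o=r.get_obs(); print(o['joints'].round(3),o['wrist_force'],o['ft_torque'])
for n,b in [("side",(230,80,430,290)),("top",(230,140,430,290))]:
    s=snap(n); crop(s,*b,3,f"pics/{n}3.png")
s=snap("wrist"); cv2.imwrite("pics/w5.png",s["pixels"][:,:,::-1])
E
```

```text
time_s: 8.03
position: [0.5501, -0.1027, 0.3343]
orientation: [2.937, -0.096, 1.437]
wrist_force: [-0.9, 0.7, -3.9]
width: 0.204
time_s: 8.7
position: [0.5653, 0.0091, 0.3142]
orientation: [2.712, -0.076, 1.956]
wrist_force: [0.3, -0.1, -3.8]
width: 0.204
shift [-0.0005  0.0002 -0.0107] rv [ 0.0006  0.0013 -0.0027]
[-0.406 -0.407 -0.289  1.426  0.352 -0.727] [ 0.30592162 -0.13114845 -3.75034004] [-4.97018401e-01  7.58197867e-01 -6.12710927e-04]
```

View pics/side3.png

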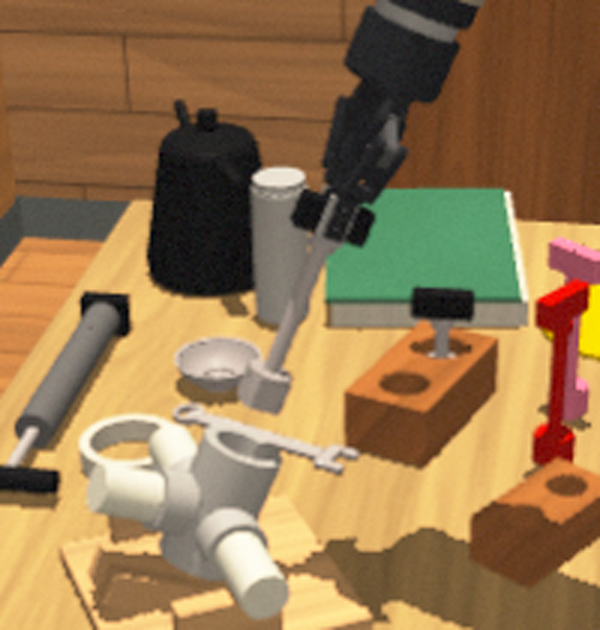

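View pics/w5.png

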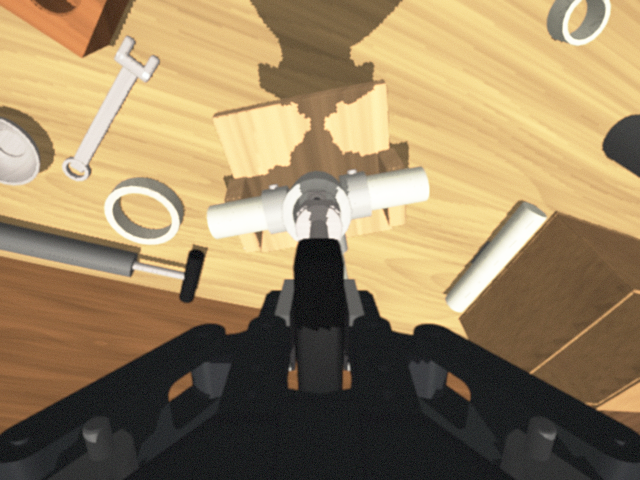

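The key stands just above the mouth in both views. I'll overlay the predicted tool axis and bore axis as a check.

```bash
cat > ov.py <<'E'
from plan import *
n=np.array([-0.3595466,-0.22008403,0.90680167]); n/=np.linalg.norm(n)
mouth=np.array([.6299,.0492,.1392])
def overlay(nm,c,k,out,L=.1511):
    T=Tt(); s=snap(nm); u0,v0,u1,v1=c
    im=cv2.resize(s['pixels'][v0:v1,u0:u1,::-1],None,fx=k,fy=k,interpolation=cv2.INTER_CUBIC).copy()
    q=lambda P: tuple(int(round(x)) for x in (((proj(s,P)-[u0,v0])+.5)*k-.5))
    for t in (0.03,L): cv2.circle(im,q(T[:3,3]+T[:3,2]*t),3,(0,0,255),1)
    cv2.line(im,q(T[:3,3]+T[:3,2]*.03),q(T[:3,3]+T[:3,2]*L),(0,0,255),1)
    x=np.cross(n,[0,0,1.]); x/=np.linalg.norm(x); y=np.cross(n,x)
    pts=[q(mouth+.023*(np.cos(t)*x+np.sin(t)*y)) for t in np.linspace(0,2*np.pi,40)]
    cv2.polylines(im,[np.array(pts)],True,(0,255,0),1)
    cv2.imwrite(out,im); return s,T
if __name__=="__main__":
    overlay("side",(270,120,370,260),5,"pics/ovs.png"); overlay("top",(270,180,370,290),6,"pics/ovt.png")
E
python3 ov.py
```

```text
(no output)
```

View pics/ovs.png

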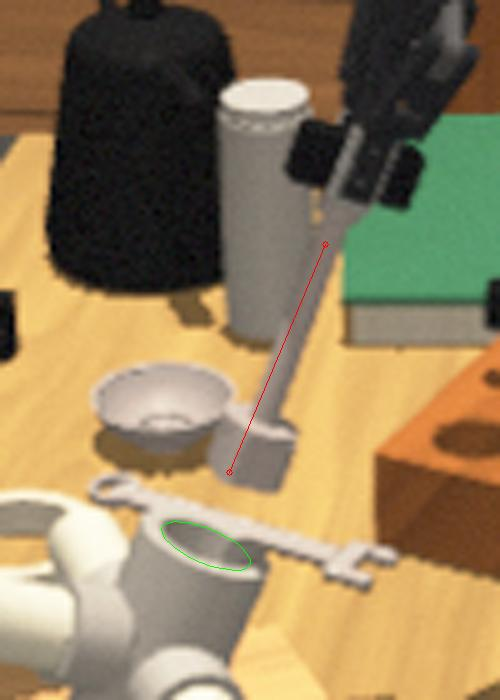

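View pics/ovt.png

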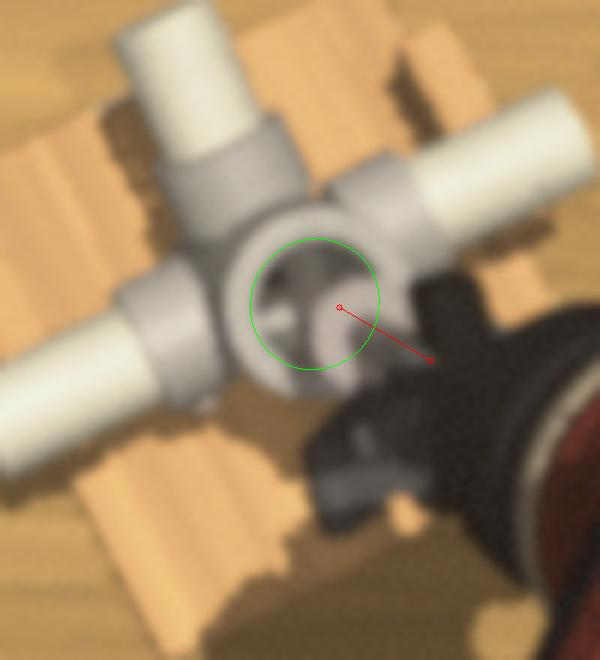

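```bash
cat > key.py <<'E'
from ov import *
def keypts():
    out={}
    for nm in ("side","top","wrist"):
        T=Tt(); s=snap(nm); W=cloud(s).reshape(-1,3)
        L=(W-T[:3,3])@T[:3,:3]
        m=(np.hypot(L[:,0],L[:,1])<.035)&(L[:,2]>.015)&(L[:,2]<.17)
        out[nm]=L[m]
    return out
if __name__=="__main__":
    o=keypts()
    for k,L in o.items():
        print(k,len(L))
        for a0,a1 in [(.02,.04),(.04,.06),(.06,.08),(.08,.1),(.1,.12),(.12,.14),(.14,.165)]:
            m=(L[:,2]>a0)&(L[:,2]<a1)&(np.hypot(L[:,0],L[:,1])<(.016 if a1<.115 else .035)); Q=L[m]
            if len(Q)>3: print(a0,len(Q),"x",(np.percentile(Q[:,0],[2,50,98])*1000).round(1),"y",(np.percentile(Q[:,1],[2,50,98])*1000).round(1),"zmax",Q[:,2].max().round(4))
    np.savez("key.npz",**o)
E
python3 key.py
```

```text
side 497
0.02 46 x [-1.   5.5 10.7] y [-4.1  3.1  7.8] zmax 0.0394
0.04 53 x [-4.2  4.6 11.3] y [-6.9  1.1  6.5] zmax 0.0596
0.06 49 x [-1.   4.8 11.3] y [-7.9 -0.4  5.3] zmax 0.0792
0.08 48 x [-2.5  4.9  9.5] y [-8.5 -1.2  4. ] zmax 0.0992
0.1 50 x [-3.5  4.6 11.5] y [-10.7  -2.2   2.8] zmax 0.1199
0.12 161 x [-10.8  12.2  20.2] y [-21.8  -0.9  12.3] zmax 0.14
0.14 75 x [-10.9  14.   20.3] y [-21.3  -0.5  11. ] zmax 0.1539
top 291
0.04 14 x [-1.3  2.9  6. ] y [-2.7  2.8  4.3] zmax 0.06
0.06 17 x [-3.   3.9  5.9] y [-6.  -0.3  2.9] zmax 0.0794
0.08 18 x [-3.6  3.7  5.9] y [-8.8  0.   2.2] zmax 0.0991
0.1 63 x [-13.7   4.1  13.8] y [-21.9  -4.    8.7] zmax 0.12
0.12 157 x [-15.8   6.3  16. ] y [-20.3   0.3  10.5] zmax 0.1392
0.14 22 x [-11.4  13.9  15.5] y [-16.7   4.5   8.9] zmax 0.1507
wrist 1673
0.06 28 x [-2.7  0.8  4.3] y [-10.4 -10.   -9.2] zmax 0.0797
0.08 159 x [-5.4  0.8  6.9] y [-11.1 -10.   -7.2] zmax 0.0999
0.1 131 x [-5.8  0.8  7.3] y [-12.3 -11.   -7.1] zmax 0.1199
0.12 1246 x [-16.1   0.   17. ] y [-23.2 -13.3   2.7] zmax 0.1398
0.14 109 x [-15.1   0.8  15.6] y [-23.8 -23.2 -18.1] zmax 0.1528
```

```bash
cat > kfit.py <<'E'
import numpy as np
from scipy.optimize import least_squares
def fit(Ls):
    def res(p,L,rad):
        cx=p[0]+p[2]*(L[:,2]-.1511); cy=p[1]+p[3]*(L[:,2]-.1511)
        return np.hypot(L[:,0]-cx,L[:,1]-cy)-rad
    A=Ls[(Ls[:,2]>.035)&(Ls[:,2]<.105)&(np.hypot(Ls[:,0],Ls[:,1])<.018)]
    B=Ls[(Ls[:,2]>.128)&(Ls[:,2]<.150)&(np.hypot(Ls[:,0],Ls[:,1])>.012)]
    f=lambda p: np.r_[res(p,A,.007),res(p,B,.0195)]
    s=least_squares(f,[0,-.003,0,0],loss='soft_l1',f_scale=.001)
    return s.x,len(A),len(B),np.median(abs(f(s.x)))
if __name__=="__main__":
    o=np.load("key.npz")
    for k in ["side","top","wrist"]:
        x,a,b,e=fit(o[k]); print(k,(x*1000).round(1),a,b,(e*1000).round(2))
    x,a,b,e=fit(np.vstack([o[k] for k in o])); print("all",(x*1000).round(1),a,b,e)
E
python3 kfit.py
```

```text
side [ -1.6  -6.2 -17.6 -52.5] 174 122 1.36
top [ -3.   -7.3 -23.3 -39.9] 55 32 0.36
wrist [  0.1  -5.3 -11.7 -25.2] 218 196 0.32
all [ -1.   -5.5 -15.7 -29.6] 447 350 0.0007939365388107932
```

```bash
cat > tgt.py <<'E'
from ov import *
k=np.array([-.011,-.030,1]); k/=np.linalg.norm(k); tip=np.array([0,-.0055,.1511])
def target(d,extra=0.0,Tbase=None):
    """pose with key tip d beyond mouth (out +) , extra turn about n (ccw +)"""
    T=np.load("Tpre1.npy").copy() if Tbase is None else Tbase.copy()
    kw=T[:3,:3]@k; v=np.cross(kw,-n); ang=np.arcsin(np.linalg.norm(v)); Rm=R.from_rotvec(v/np.linalg.norm(v)*ang) if ang>1e-6 else R.identity()
    Rm=R.from_rotvec(n*extra)*Rm
    T[:3,:3]=Rm.as_matrix()@T[:3,:3]; T[:3,3]=mouth+n*d-T[:3,:3]@tip; return T
def keypose():
    T=Tt(); p=T[:3,3]+T[:3,:3]@tip; q=p-mouth; al=q@n; lat=q-al*n
    x=np.array([np.cos(np.radians(31.55)),np.sin(np.radians(31.55)),0]); x-=n*(x@n); x/=np.linalg.norm(x); y=np.cross(n,x)
    tx=T[:3,0]; print("tip along %.4f lateral x %.4f y %.4f  angle %.1f tiltvec %s"%(al,lat@x,lat@y,np.degrees(np.arctan2(tx@y,tx@x)),np.round([(T[:3,:3]@k)@x,(T[:3,:3]@k)@y],3)))
    o=r.get_obs(); f=o['wrist_force']; print("f axial %.1f"%(f@n), "lat",(f@x).round(1),(f@y).round(1),"torque about n %.2f"%(o['ft_torque']@n),o['ft_torque'].round(2),"t",o['time_s'])
E
python3 - <<'E'
from tgt import *
rel(target(.03)); keypose()
E
```

```text
shift [ 0.0003  0.0004 -0.0116] rv [ 0.0215 -0.0234  0.004 ]
tip along 0.0409 lateral x -0.0003 y -0.0013  angle 79.3 tiltvec [-0.031 -0.007]
f axial -3.9 lat -1.4 0.1 torque about n -0.05 [-0.41  0.8  -0.02] t 9.1
```

```bash
python3 -m handwheel '{"linear":[[0,0,-0.003],[0,0,-0.003],[0.0003,0.0004,-0.003],[0,0,-0.0026],[0,0,0],[0,0,0],[0,0,0],[0,0,0]],"twist":[[0.0054,-0.0058,0.001],[0.0054,-0.0058,0.001],[0.0054,-0.0058,0.001],[0.0053,-0.006,0.001],[0,0,0],[0,0,0],[0,0,0],[0,0,0]]}'
python3 - <<'E'
from tgt import *
keypose(); rel(target(.03))
E
python3 key.py >/dev/null; python3 kfit.py; python3 ov.py
python3 - <<'E'
from tgt import *
# apparent rim centre vs tip in wrist frame
s=snap("wrist"); crop(s,250,130,410,280,5,"pics/w6.png")
E
```

```text
time_s: 9.77
position: [0.566, 0.0086, 0.3036]
orientation: [2.682, -0.087, 1.959]
wrist_force: [0.3, 0.5, -3.1]
width: 0.201
tip along 0.0298 lateral x 0.0001 y 0.0006  angle 79.5 tiltvec [0.    0.001]
f axial -3.0 lat -0.8 0.3 torque about n 0.02 [-0.5   0.75  0.01] t 9.7667
shift [ 0.0002 -0.0006  0.0002] rv [-0.0002  0.0002 -0.0014]
side [ -1.9  -6.6 -25.1 -52.3] 173 126 1.41
top [ -2.9  -7.8 -22.2 -47.2] 63 36 0.39
wrist [ -0.1  -5.4 -12.9 -25.2] 220 193 0.33
all [ -1.1  -5.6 -17.4 -28.4] 456 355 0.0008011459208443379
```

View pics/w6.png

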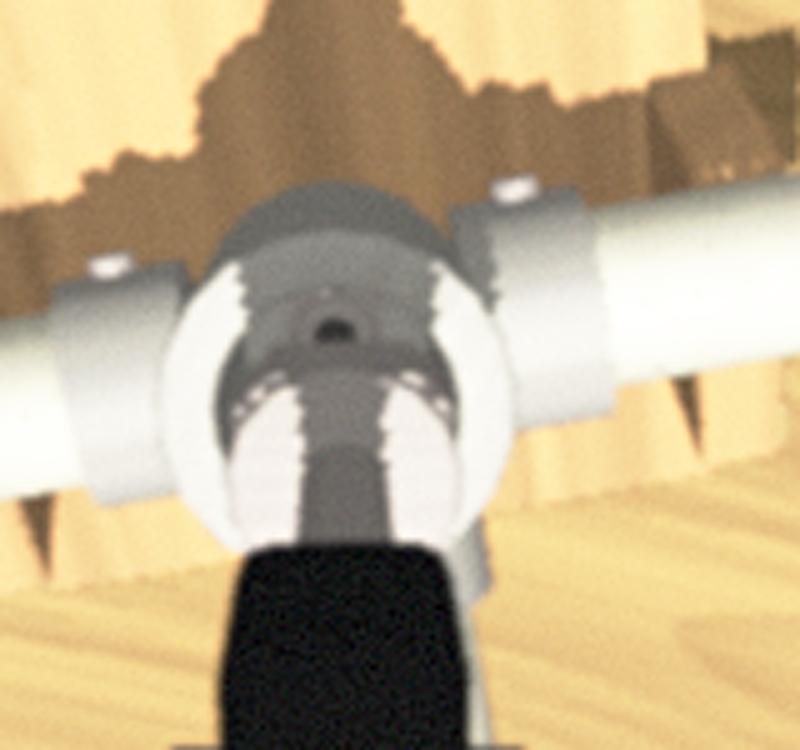

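View pics/ovs.png

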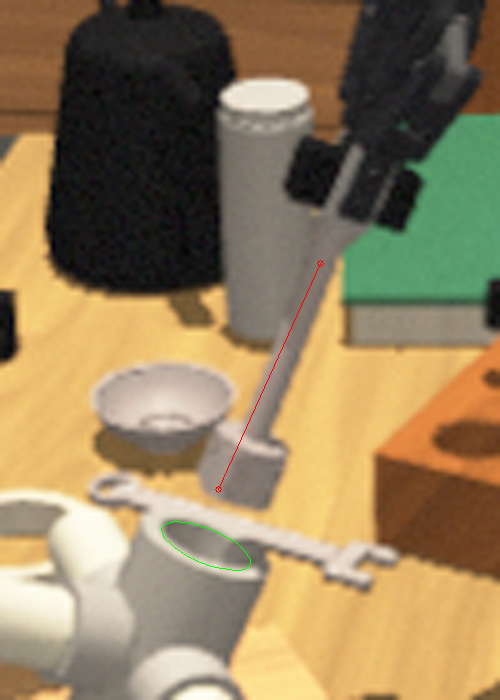

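```bash
python3 -m handwheel '{"linear":[[0.0022,0.0008,-0.0055],[0.0022,0.0012,-0.0057],[0.0022,0.0014,-0.0057],[0.0022,0.0014,-0.0057],[0.0022,0.0014,-0.0057],[0.0022,0.0014,-0.0057],[0.0022,0.0014,-0.0057],[0.0022,0.0014,-0.0057]],"twist":[[0,0,0],[0,0,0],[0,0,0],[0,0,0],[0,0,0],[0,0,0],[0,0,0],[0,0,0]]}'
python3 - <<'E'
from tgt import *
keypose()
s=snap("wrist"); crop(s,250,130,410,280,5,"pics/w7.png")
s=snap("side"); crop(s,270,130,370,260,5,"pics/s7.png")
E
```

```text
time_s: 10.73
position: [0.5838, 0.0193, 0.2573]
orientation: [2.682, -0.087, 1.96]
wrist_force: [0.7, 0.3, -3.6]
width: 0.204
tip along -0.0209 lateral x -0.0007 y 0.0005  angle 79.5 tiltvec [0.    0.001]
f axial -3.6 lat -0.8 -0.2 torque about n 0.04 [-0.54  0.75  0.02] t 10.7333
```

View pics/w7.png

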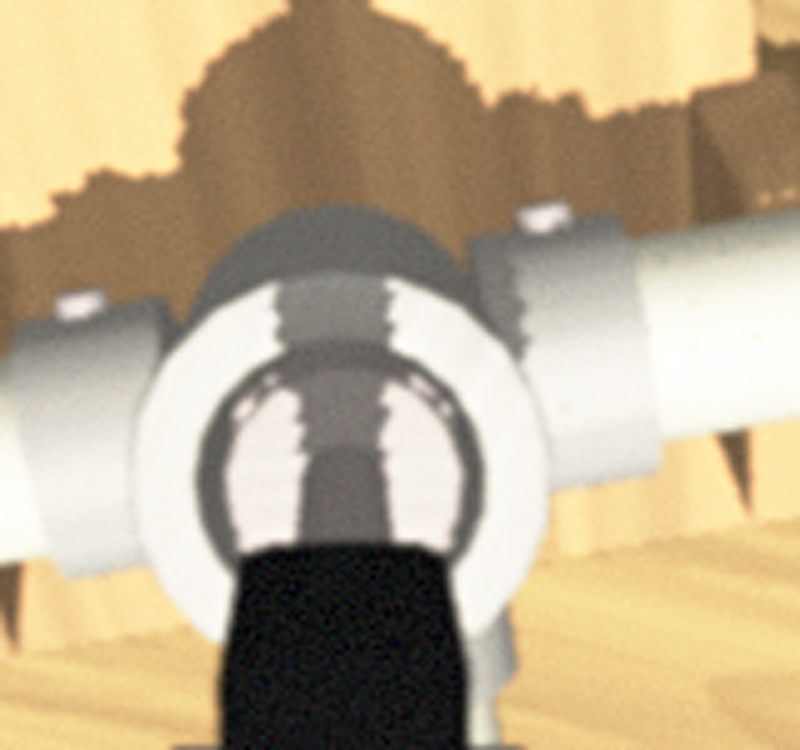

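View pics/s7.png

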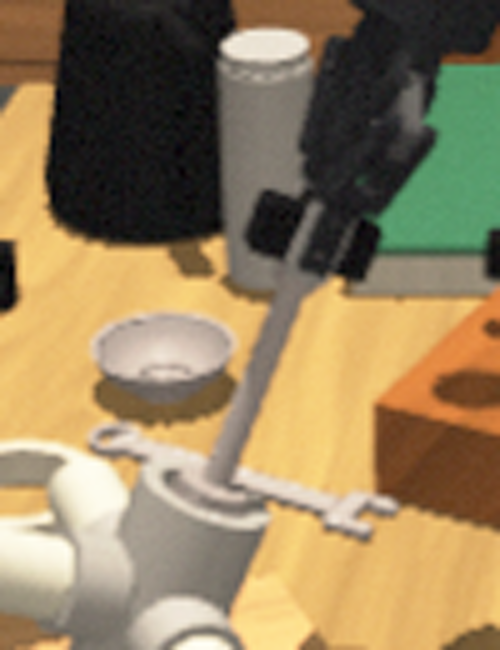

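```bash
python3 -m handwheel '{"linear":[[0.0027,0.0015,-0.0053],[0.0022,0.0014,-0.0056],[0.0022,0.0014,-0.0056],[0.0022,0.0014,-0.0056],[0.0022,0.0014,-0.0056],[0.0022,0.0014,-0.0056],[0.0022,0.0014,-0.0056],[0.0022,0.0014,-0.0056]],"twist":[[0,0,0],[0,0,0],[0,0,0],[0,0,0],[0,0,0],[0,0,0],[0,0,0],[0,0,0]]}'
python3 - <<'E'
from tgt import *
keypose(); rel(target(-.095))
s=snap("wrist"); crop(s,250,130,410,280,5,"pics/w8.png")
E
```

```text
time_s: 11.5
position: [0.6018, 0.0306, 0.2128]
orientation: [2.683, -0.087, 1.96]
wrist_force: [0.8, -0.4, -4.0]
width: 0.204
tip along -0.0703 lateral x -0.0001 y 0.0007  angle 79.5 tiltvec [0.    0.001]
f axial -3.8 lat -1.3 -0.7 torque about n -0.03 [-0.45  0.72 -0.04] t 11.5
shift [ 0.0093  0.005  -0.0224] rv [-0.0005 -0.0002 -0.0015]
```

View pics/w8.png

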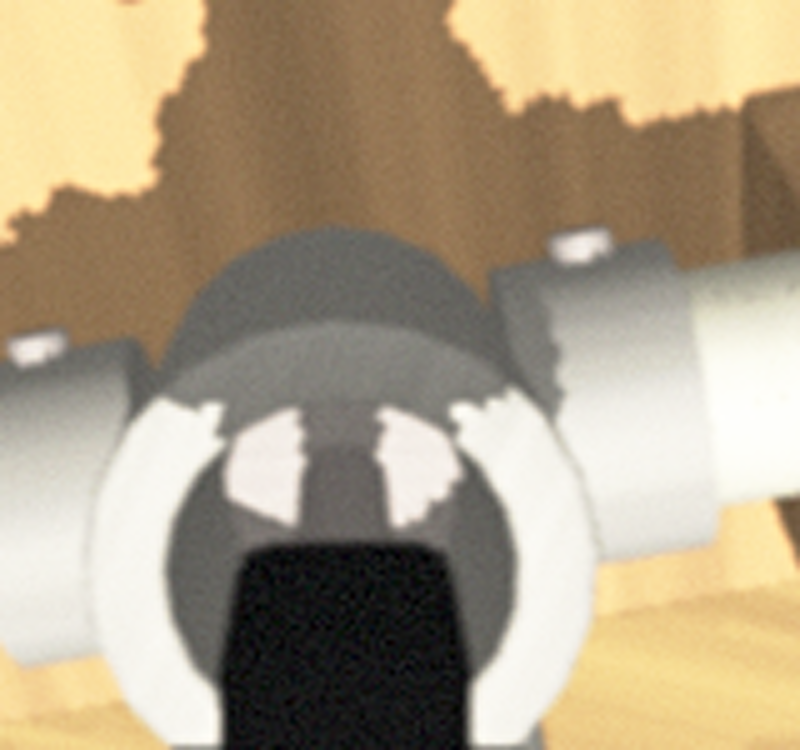

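```bash
python3 -m handwheel '{"linear":[[0.0012,0,-0.0023],[0.0009,0.0006,-0.0023],[0.0009,0.0006,-0.0023],[0.0009,0.0006,-0.0023],[0.0009,0.0006,-0.0023],[0.0009,0.0006,-0.0023],[0.0009,0.0006,-0.0023],[0,0,0]],"twist":[[0,0,0],[0,0,0],[0,0,0],[0,0,0],[0,0,0],[0,0,0],[0,0,0],[0,0,0]]}'
python3 -c "
from tgt import *
keypose(); rel(target(-.095))"
```

```text
time_s: 12.22
position: [0.6082, 0.0341, 0.1967]
orientation: [2.683, -0.088, 1.96]
wrist_force: [0.9, -0.1, -3.2]
width: 0.203
tip along -0.0879 lateral x -0.0004 y 0.0005  angle 79.5 tiltvec [-0.     0.001]
f axial -3.2 lat -0.7 -0.5 torque about n -0.03 [-0.48  0.68 -0.06] t 12.2167
shift [ 0.003   0.0015 -0.0063] rv [-0.0006 -0.0006 -0.0015]
```

```bash
python3 -m handwheel '{"linear":[[0.0006,0,-0.001],[0.0004,0.0002,-0.001],[0.0004,0.0002,-0.001],[0.0004,0.0002,-0.001],[0.0004,0.0002,-0.001],[0.0004,0.0002,-0.001],[0.0004,0.0002,-0.001],[0,0,0]],"twist":[[0,0,0],[0,0,0],[0,0,0],[0,0,0],[0,0,0],[0,0,0],[0,0,0],[0,0,0]]}'
python3 -c "
from tgt import *
keypose(); rel(target(-.095))"
```

```text
time_s: 12.88
position: [0.6123, 0.0349, 0.1927]
orientation: [2.679, -0.086, 1.96]
wrist_force: [-6.2, -1.4, 8.1]
width: 0.201
tip along -0.0932 lateral x 0.0019 y -0.0013  angle 79.5 tiltvec [ 0.003 -0.001]
f axial 9.9 lat -2.0 2.1 torque about n 0.01 [-0.12  1.05  0.21] t 12.8833
shift [-0.0011  0.0007 -0.0023] rv [ 0.0002  0.0033 -0.0014]
```

```bash
python3 -m handwheel '{"linear":[[-0.0006,0.0002,-0.0004],[-0.0006,0.0002,-0.0004],[-0.0005,0.0002,-0.0004],[0.0002,0.0001,-0.0005],[0.0002,0.0001,-0.0005],[0,0,0],[0,0,0],[0,0,0]],"twist":[[0,0,0],[0,0,0],[0,0,0],[0,0,0],[0,0,0],[0,0,0],[0,0,0],[0,0,0]]}'
python3 -c "
from tgt import *
keypose(); rel(target(-.095)); print(r.get_obs()['joint_torque'].round(1))"
```

```text
time_s: 13.55
position: [0.6117, 0.0352, 0.1923]
orientation: [2.678, -0.084, 1.959]
wrist_force: [-9.7, -4.3, 16.5]
width: 0.205
tip along -0.0934 lateral x 0.0017 y -0.0011  angle 79.6 tiltvec [ 0.004 -0.003]
f axial 19.3 lat -2.6 1.4 torque about n 0.03 [-0.12  1.09  0.25] t 13.55
shift [-0.0005  0.0004 -0.0019] rv [ 0.0012  0.0059 -0.0009]
[  2.2 -28.6  46.4  -4.7   1.4  -0. ]
```

```bash
python3 -m handwheel '{"linear":[[-0.0004,-0.0002,0.0009],[0,0,0],[0,0,0],[0,0,0],[0,0,0],[0,0,0],[0,0,0],[0,0,0]],"twist":[[0.0264,0.0161,-0.0665],[0.0264,0.0161,-0.0665],[0.0264,0.0161,-0.0665],[0.0264,0.0161,-0.0665],[0.0264,0.0161,-0.0665],[0.0264,0.0161,-0.0665],[0.0264,0.0161,-0.0665],[0.0264,0.0161,-0.0665]]}'
python3 -c "
from tgt import *
keypose(); print(r.get_obs()['joints'].round(3))"
```

```text
time_s: 14.22
position: [0.6111, 0.0346, 0.1919]
orientation: [2.783, -0.308, 1.401]
wrist_force: [-5.7, -5.3, 8.4]
width: 0.204
tip along -0.0934 lateral x 0.0018 y -0.0013  angle 45.7 tiltvec [ 0.004 -0.004]
f axial 10.8 lat -3.4 -1.5 torque about n 0.31 [-1.24  0.58 -0.01] t 14.2167
[-0.326 -0.356 -0.485  1.116  0.342 -0.044]
```

```bash
python3 -m handwheel '{"linear":[[0,0,0],[0,0,0],[0,0,0],[0,0,0],[0,0,0],[0,0,0],[0,0,0],[0,0,0]],"twist":[[0.0126,0.0077,-0.0317],[0.0126,0.0077,-0.0317],[0.0126,0.0077,-0.0317],[0.0126,0.0077,-0.0317],[0.0126,0.0077,-0.0317],[0.0126,0.0077,-0.0317],[0.0126,0.0077,-0.0317],[0.0126,0.0077,-0.0317]]}'
python3 -c "
from tgt import *
keypose(); print(r.get_obs()['joints'].round(3))"
```

```text
time_s: 14.88
position: [0.6109, 0.0343, 0.1918]
orientation: [2.878, -0.385, 1.117]
wrist_force: [-6.1, -5.2, 8.1]
width: 0.201
tip along -0.0934 lateral x 0.0018 y -0.0017  angle 29.8 tiltvec [ 0.003 -0.004]
f axial 10.7 lat -3.8 -1.3 torque about n 0.35 [-1.59  0.87 -0.03] t 14.8833
[-0.322 -0.359 -0.487  1.113  0.331  0.24 ]
```

```bash
python3 -m handwheel '{"linear":[[0,0,0],[0,0,0],[0,0,0],[0,0,0],[0,0,0],[0,0,0],[0,0,0],[0,0,0]],"twist":[[0.0126,0.0077,-0.0317],[0.0126,0.0077,-0.0317],[0.0126,0.0077,-0.0317],[0.0126,0.0077,-0.0317],[0.0126,0.0077,-0.0317],[0.0126,0.0077,-0.0317],[0.0126,0.0077,-0.0317],[0.0126,0.0077,-0.0317]]}'
python3 -c "
from tgt import *
keypose(); print(r.get_obs()['joints'].round(3))"
```

```text
time_s: 15.55
position: [0.6106, 0.0342, 0.1916]
orientation: [2.995, -0.434, 0.816]
wrist_force: [-8.3, -6.8, 8.4]
width: 0.204
tip along -0.0935 lateral x 0.0018 y -0.0021  angle 13.8 tiltvec [ 0.002 -0.005]
f axial 12.1 lat -6.1 -1.5 torque about n 0.30 [-1.83  1.35 -0.06] t 15.55
[-0.317 -0.359 -0.485  1.114  0.32   0.524]
```

```bash
python3 -m handwheel '{"linear":[[0,0,0],[0,0,0],[0,0,0],[0,0,0],[0,0,0],[0,0,0],[0,0,0],[0,0,0]],"twist":[[0.0094,0.0058,-0.0237],[0.0094,0.0058,-0.0237],[0.0094,0.0058,-0.0237],[0.0094,0.0058,-0.0237],[0.0094,0.0058,-0.0237],[0.0094,0.0058,-0.0237],[0.0094,0.0058,-0.0237],[0.0094,0.0058,-0.0237]]}'
python3 -c "
from tgt import *
keypose(); print(r.get_obs()['joints'].round(3))"
```

```text
time_s: 16.22
position: [0.6105, 0.0341, 0.1915]
orientation: [3.091, -0.447, 0.586]
wrist_force: [-8.6, -8.2, 9.7]
width: 0.205
tip along -0.0935 lateral x 0.0017 y -0.0024  angle 1.8 tiltvec [ 0.002 -0.005]
f axial 13.7 lat -6.4 -2.5 torque about n 0.85 [-2.36  1.55  0.38] t 16.2167
[-0.313 -0.356 -0.481  1.115  0.312  0.736]
```

```bash
python3 -m handwheel '{"linear":[[0,0,0],[0,0,0],[0,0,0],[0,0,0],[0,0,0],[0,0,0],[0,0,0],[0,0,0]],"twist":[[0.0094,0.0058,-0.0237],[0.0094,0.0058,-0.0237],[0,0,0],[0,0,0],[0,0,0],[0,0,0],[0,0,0],[0,0,0]]}'
python3 -c "
from tgt import *
keypose(); print(r.get_obs()['joints'].round(3))"
```

```text
time_s: 16.88
position: [0.6104, 0.0341, 0.1915]
orientation: [3.115, -0.448, 0.53]
wrist_force: [-10.3, -7.5, 9.9]
width: 0.199
tip along -0.0935 lateral x 0.0017 y -0.0025  angle -1.1 tiltvec [ 0.001 -0.005]
f axial 14.3 lat -7.3 -1.0 torque about n 1.05 [-2.4   1.69  0.61] t 16.8833
[-0.312 -0.355 -0.48   1.116  0.31   0.787]
```

Torque climbs from 0.3 to 1.05 N m, so the nut is at its stop. Now I back off within the play and check the torque.

```bash
python3 -m handwheel '{"linear":[[0,0,0],[0,0,0],[0,0,0],[0,0,0],[0,0,0],[0,0,0],[0,0,0],[0,0,0]],"twist":[[-0.0126,-0.0077,0.0317],[-0.0126,-0.0077,0.0317],[-0.0126,-0.0077,0.0317],[-0.0126,-0.0077,0.0317],[-0.0126,-0.0077,0.0317],[0,0,0],[0,0,0],[0,0,0]]}'
python3 - <<'E'
from tgt import *
keypose(); print(r.get_obs()['joints'].round(3))
s=snap("wrist"); crop(s,250,130,410,280,5,"pics/w9.png")
E
```

```text
time_s: 17.55
position: [0.6104, 0.0343, 0.1914]
orientation: [3.035, -0.442, 0.722]
wrist_force: [-8.1, -6.3, 9.6]
width: 0.203
tip along -0.0935 lateral x 0.0017 y -0.0019  angle 8.9 tiltvec [ 0.002 -0.004]
f axial 13.0 lat -5.2 -1.1 torque about n -0.05 [-1.49  1.72 -0.23] t 17.55
[-0.315 -0.358 -0.483  1.115  0.317  0.611]
```

View pics/w9.png

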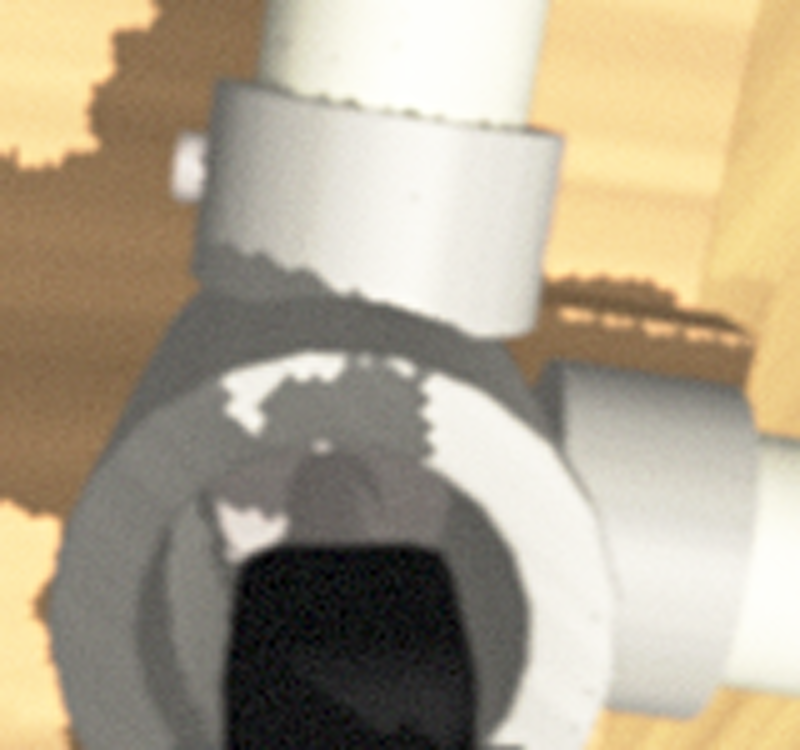

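```bash
python3 -m handwheel '{"linear":[[-0.0007,-0.0004,0.0018],[-0.0007,-0.0004,0.0018],[-0.0014,-0.0009,0.0036],[-0.0014,-0.0009,0.0036],[-0.0014,-0.0009,0.0036],[-0.0014,-0.0009,0.0036],[-0.0014,-0.0009,0.0036],[-0.0014,-0.0009,0.0036]],"twist":[[0,0,0],[0,0,0],[0,0,0],[0,0,0],[0,0,0],[0,0,0],[0,0,0],[0,0,0]]}'
python3 -c "
from tgt import *
keypose()"
```

```text
time_s: 18.27
position: [0.5997, 0.0296, 0.2148]
orientation: [3.039, -0.442, 0.722]
wrist_force: [-0.1, 0.7, -4.3]
width: 0.203
tip along -0.0674 lateral x 0.0009 y 0.0003  angle 8.8 tiltvec [0.001 0.   ]
f axial -4.0 lat -1.6 0.6 torque about n 0.02 [-0.41  0.81  0.06] t 18.2667
```

```bash
python3 -m handwheel '{"linear":[[-0.005,-0.0031,0.0127],[-0.005,-0.0031,0.0127],[-0.005,-0.0031,0.0127],[-0.005,-0.0031,0.0127],[-0.005,-0.0031,0.0127],[-0.005,-0.0031,0.0127],[-0.005,-0.0031,0.0127],[-0.005,-0.0031,0.0127]],"twist":[[0,0,0],[0,0,0],[0,0,0],[0,0,0],[0,0,0],[0,0,0],[0,0,0],[0,0,0]]}'
python3 key.py >/dev/null; python3 kfit.py
python3 -c "
from tgt import *
keypose()
s=snap('wrist'); cv2.imwrite('pics/w10.png',s['pixels'][:,:,::-1])
s=snap('side'); crop(s,250,60,400,240,4,'pics/s10.png')"
```

```text
time_s: 18.93
position: [0.5594, 0.0047, 0.3169]
orientation: [3.039, -0.442, 0.722]
wrist_force: [0.3, -0.2, -5.0]
width: 0.206
side [ -0.5  -2.9 -25.6  -7.2] 171 152 1.43
top [ -2.8  -4.  -29.2 -29.2] 58 50 0.57
wrist [  0.1  -3.8 -15.2  -0.4] 162 169 0.34
all [ -0.9  -3.7 -23.   -9.5] 391 371 0.0009510660168543924
tip along 0.0451 lateral x 0.0017 y -0.0008  angle 8.9 tiltvec [ 0.002 -0.002]
f axial -4.0 lat -2.1 -0.3 torque about n -0.01 [-0.45  0.81  0.01] t 19.0833
```

View pics/w10.png

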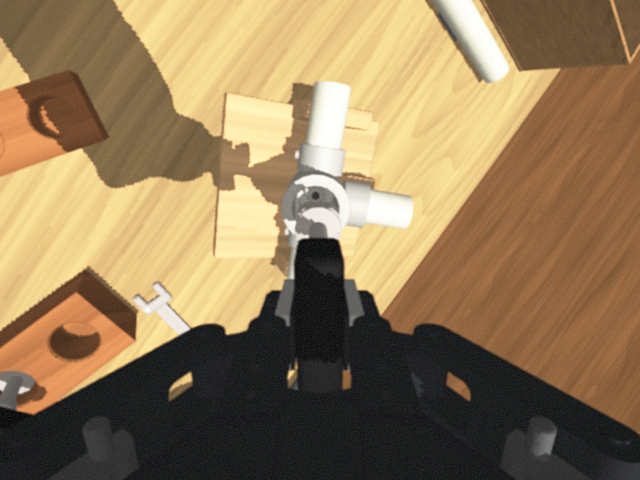

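View pics/s10.png

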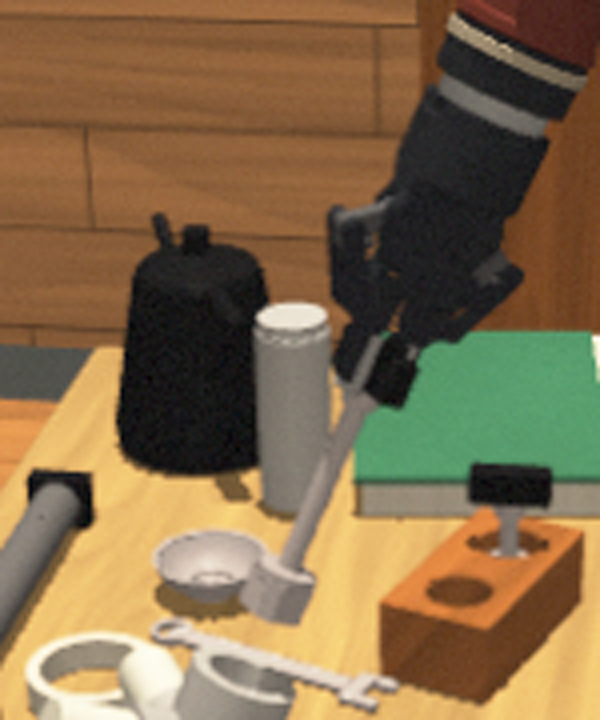

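```bash
cat > ret.py <<'E'
from h import *
def tgt(zt,k,tip,yaw=.924,xy=(.5351,-.2157)):
    k=np.array(k,float);k/=np.linalg.norm(k)
    R0=R.from_euler('xyz',[np.pi,0,yaw]).as_matrix(); kw=R0@k; v=np.cross(kw,[0,0,-1])
    Rm=R.from_rotvec(v).as_matrix()@R0
    T=np.eye(4);T[:3,:3]=Rm;T[:3,3]=np.r_[xy,zt]-Rm@np.array(tip); return T
def rel(T1):
    T0=Tt(); d=T1[:3,3]-T0[:3,3]; rv=R.from_matrix(T1[:3,:3]@T0[:3,:3].T).as_rotvec()
    o=r.get_obs(); print("shift",d.round(4),"rv",rv.round(4),"f",o['wrist_force'].round(1),"t",o['time_s'])
E
python3 -c "
from ret import *
rel(tgt(.175,(-.013,-.005,1),(0,-.0038,.1511)))"
```

```text
shift [-0.0234 -0.224   0.011 ] rv [-0.2497  0.3614  0.2214] f [-0.9 -0.1 -4.6] t 19.1833
```

```bash
python3 -m handwheel '{"linear":[[-0.0015,-0.014,0.003],[-0.0015,-0.014,0.003],[-0.0015,-0.014,0.003],[-0.0015,-0.014,0.002],[-0.0015,-0.014,0],[-0.0015,-0.014,0],[-0.0015,-0.014,0],[-0.0015,-0.014,0]],"twist":[[-0.0156,0.0226,0.0138],[-0.0156,0.0226,0.0138],[-0.0156,0.0226,0.0138],[-0.0156,0.0226,0.0138],[-0.0156,0.0226,0.0138],[-0.0156,0.0226,0.0138],[-0.0156,0.0226,0.0138],[-0.0156,0.0226,0.0138]]}'
python3 -m handwheel '{"linear":[[-0.0015,-0.014,0],[-0.0015,-0.014,0],[-0.0015,-0.014,0],[-0.0015,-0.014,0],[-0.0015,-0.014,0],[-0.0015,-0.014,0],[-0.0015,-0.014,0],[-0.0015,-0.014,0]],"twist":[[-0.0156,0.0226,0.0138],[-0.0156,0.0226,0.0138],[-0.0156,0.0226,0.0138],[-0.0156,0.0226,0.0138],[-0.0156,0.0226,0.0138],[-0.0156,0.0226,0.0138],[-0.0156,0.0226,0.0138],[-0.0156,0.0226,0.0138]]}'
python3 key.py >/dev/null; python3 kfit.py
python3 - <<'E'
from ret import *
rel(tgt(.175,(-.013,-.005,1),(0,-.0038,.1511)))
s=snap('wrist'); cv2.imwrite('pics/w11.png',s['pixels'][:,:,::-1])
s=snap('side'); crop(s,290,60,440,240,4,'pics/s11.png')
E
```

```text
time_s: 19.85
position: [0.5478, -0.1076, 0.3255]
orientation: [3.08, -0.224, 0.821]
wrist_force: [-0.4, -0.0, -4.1]
width: 0.207
time_s: 20.52
position: [0.536, -0.2196, 0.3255]
orientation: [3.138, -0.013, 0.925]
wrist_force: [-0.3, -0.1, -3.7]
width: 0.203
side [  0.   -3.1 -24.4 -13.7] 135 114 1.58
top [ -1.1  -3.9 -11.  -10.6] 90 63 0.54
wrist [  1.   -3.5 -14.   -0.8] 170 180 0.37
all [  0.4  -3.6 -12.2  -8. ] 395 357 0.0008282868131977202
shift [0.0002 0.0001 0.0008] rv [-0.0017 -0.0006  0.0008] f [-0.1  0.1 -3.6] t 20.6667
```

View pics/w11.png

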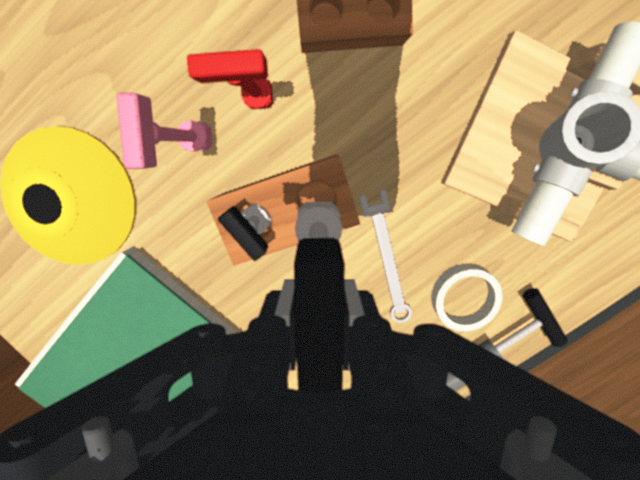

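View pics/s11.png

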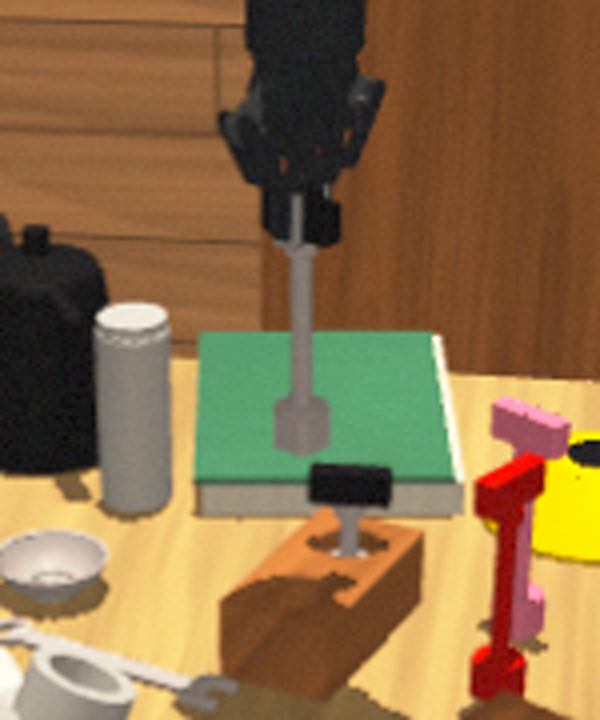

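```bash
python3 -m handwheel '{"linear":[[0,0,-0.013],[0,0,-0.013],[0,0,-0.013],[0,0,-0.013],[0,0,-0.013],[0,0,-0.013],[0,0,-0.013],[0,0,-0.007]],"twist":[[0,0,0],[0,0,0],[0,0,0],[0,0,0],[0,0,0],[0,0,0],[0,0,0],[0,0,0]]}'
python3 - <<'E'
from ret import *
rel(tgt(.015,(-.013,-.005,1),(0,-.0038,.1511)))
s=snap('wrist'); crop(s,220,120,420,280,4,'pics/w12.png')
s=snap('side'); crop(s,310,100,430,250,4,'pics/s12.png')
E
```

```text
time_s: 21.43
position: [0.5354, -0.2181, 0.2271]
orientation: [3.138, -0.014, 0.924]
wrist_force: [-0.1, 1.0, -4.1]
width: 0.203
shift [ 0.0009 -0.001  -0.061 ] rv [-0.0014 -0.0003 -0.0001] f [-0.1  1.  -4.1] t 21.4333
```

View pics/w12.png

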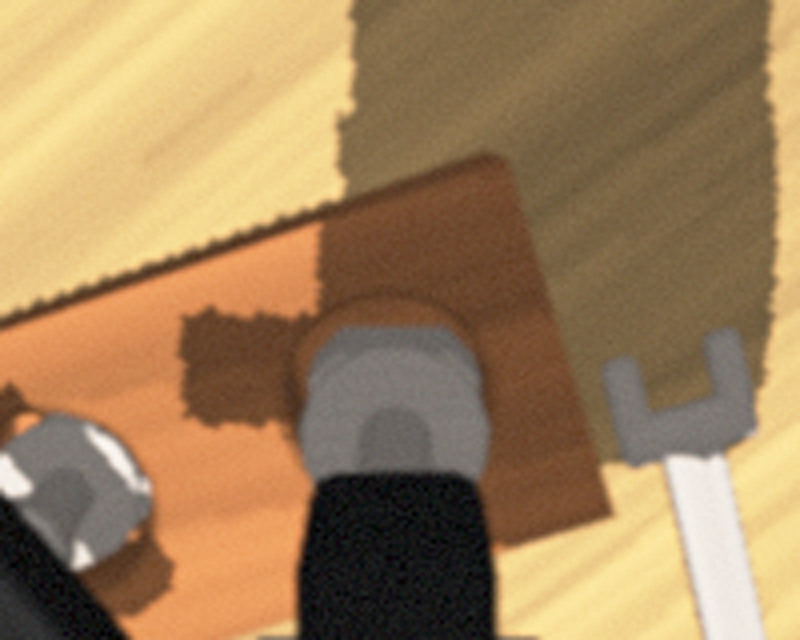

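View pics/s12.png

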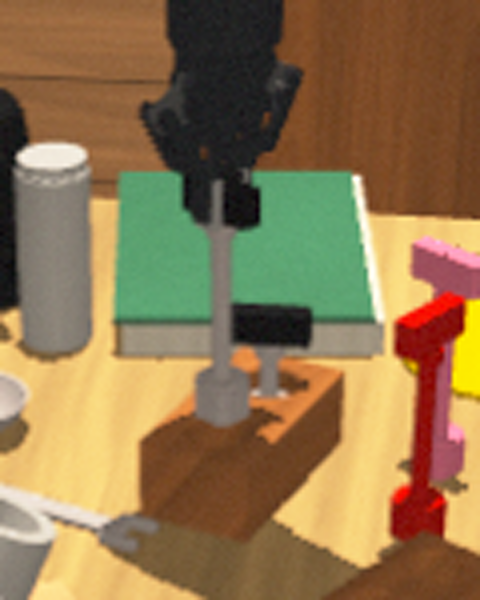

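```bash
python3 -m handwheel '{"linear":[[0.0005,-0.0005,-0.002],[0.0004,-0.0005,-0.004],[0,0,-0.004],[0,0,-0.004],[0,0,-0.004],[0,0,-0.004],[0,0,-0.004],[0,0,-0.004]],"twist":[[0,0,0],[0,0,0],[0,0,0],[0,0,0],[0,0,0],[0,0,0],[0,0,0],[0,0,0]]}'
python3 - <<'E'
from ret import *
rel(tgt(.015,(-.013,-.005,1),(0,-.0038,.1511))); print(r.get_obs()['ft_torque'])
s=snap('wrist'); crop(s,220,120,420,280,4,'pics/w13.png')
s=snap('side'); crop(s,310,100,430,250,4,'pics/s13.png')
E
```

```text
time_s: 22.2
position: [0.5366, -0.2202, 0.1984]
orientation: [3.136, -0.013, 0.924]
wrist_force: [0.8, -0.1, -3.8]
width: 0.2
shift [-0.0003  0.0011 -0.0323] rv [-0.      0.0003  0.0004] f [ 0.8 -0.1 -3.8] t 22.2
[-0.01365277  0.04324982  0.06725642]
```

View pics/w13.png

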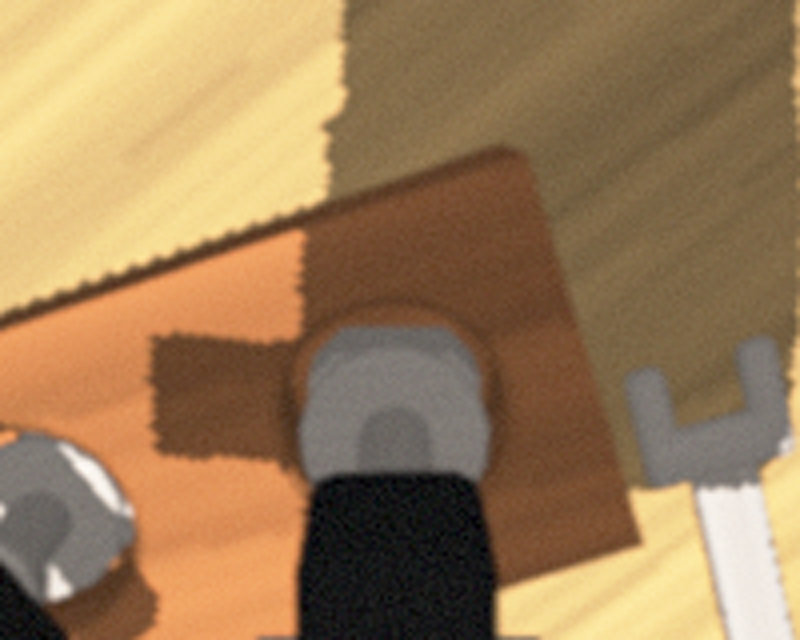

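View pics/s13.png

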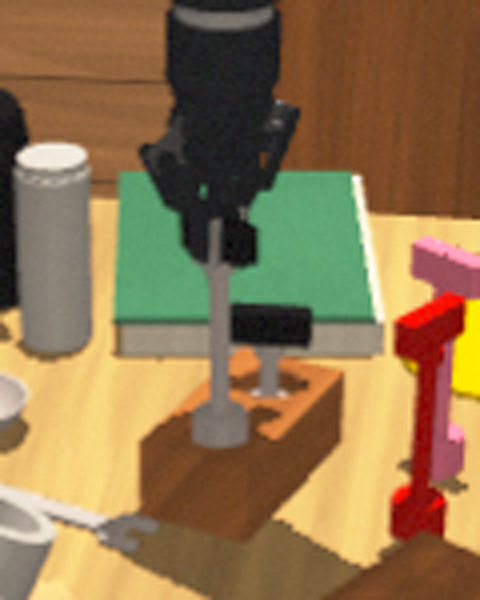

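```bash
python3 -m handwheel '{"linear":[[-0.0003,0.001,-0.004],[0,0,-0.004],[0,0,-0.004],[0,0,-0.004],[0,0,-0.004],[0,0,-0.004],[0,0,-0.004],[0,0,-0.002]],"twist":[[0,0,0],[0,0,0],[0,0,0],[0,0,0],[0,0,0],[0,0,0],[0,0,0],[0,0,0]]}'
python3 - <<'E'
from ret import *
rel(tgt(.015,(-.013,-.005,1),(0,-.0038,.1511))); print(r.get_obs()['ft_torque'])
E
```

```text
time_s: 22.97
position: [0.5361, -0.2191, 0.168]
orientation: [3.137, -0.013, 0.924]
wrist_force: [-0.8, 0.4, -3.7]
width: 0.204
shift [ 0.0002 -0.     -0.0019] rv [-0.0004 -0.0002  0.0003] f [-0.8  0.4 -3.7] t 22.9667
[ 0.01489941 -0.01647672  0.03952524]
```

```bash
python3 -m handwheel '{"linear":[[0,0,-0.0005],[0,0,-0.0005],[0,0,-0.0005],[0,0,-0.0005],[0,0,-0.0003],[0,0,0],[0,0,0],[0,0,0]],"twist":[[0,0,0],[0,0,0],[0,0,0],[0,0,0],[0,0,0],[0,0,0],[0,0,0],[0,0,0]]}'
python3 - <<'E'
from ret import *
rel(tgt(.015,(-.013,-.005,1),(0,-.0038,.1511))); print(r.get_obs()['ft_torque'])
E
```

```text
time_s: 23.63
position: [0.5364, -0.2193, 0.1667]
orientation: [3.136, -0.013, 0.924]
wrist_force: [-0.1, -0.5, -3.7]
width: 0.202
shift [-0.0001  0.0002 -0.0005] rv [0.0002 0.0006 0.0003] f [-0.1 -0.5 -3.7] t 23.6333
[ 0.01546918 -0.00763515 -0.02722808]
```

```bash
python3 -m handwheel '{"linear":[[0,0,-0.0005],[0,0,-0.0005],[0,0,-0.0005],[0,0,-0.0005],[0,0,0],[0,0,0],[0,0,0],[0,0,0]],"twist":[[0,0,0],[0,0,0],[0,0,0],[0,0,0],[0,0,0],[0,0,0],[0,0,0],[0,0,0]]}'
python3 - <<'E'
from ret import *
rel(tgt(.015,(-.013,-.005,1),(0,-.0038,.1511))); print(r.get_obs()['ft_torque'])
E
```

```text
time_s: 24.3
position: [0.5371, -0.2197, 0.1664]
orientation: [3.133, -0.013, 0.924]
wrist_force: [-1.1, 2.2, 8.1]
width: 0.203
shift [-0.0008  0.0006 -0.0003] rv [0.0017 0.0028 0.0002] f [-1.1  2.2  8.1] t 24.3
[ 0.23076724  0.36613928 -0.00542385]
```

```bash
python3 -m handwheel '{"linear":[[0,0,0.0005],[0,0,0],[0,0,0],[0,0,0],[0,0,0],[0,0,0],[0,0,0],[0,0,0]],"twist":[[0,0,0],[0,0,0],[0,0,0],[0,0,0],[0,0,0],[0,0,0],[0,0,0],[0,0,0]]}' -1
python3 - <<'E'
from ret import *
s=snap('wrist'); cv2.imwrite('pics/w14.png',s['pixels'][:,:,::-1])
E
```

```text
time_s: 24.97
position: [0.5363, -0.2192, 0.165]
orientation: [3.136, -0.013, 0.924]
wrist_force: [0.0, -0.6, 0.1]
width: 0.999
```

View pics/w14.png

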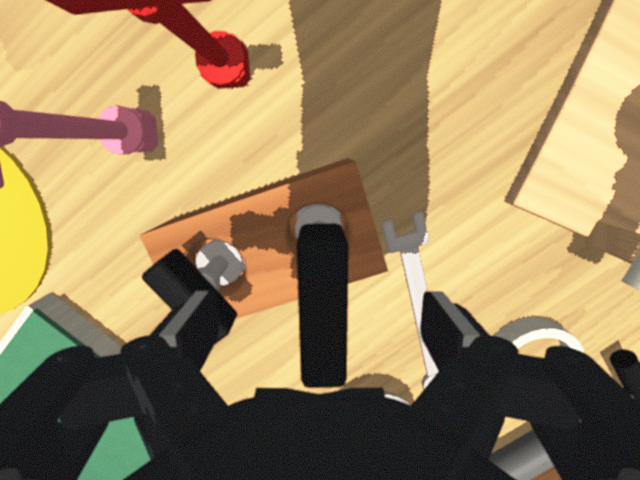

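Key released and standing. I raise clear, then go back over the bore to check the nut angle, since there is plenty of time.

```bash
python3 -m handwheel '{"linear":[[0,0,0.01],[0,0,0.015],[0,0,0.02],[0,0,0.02],[0,0,0.02],[0,0,0.02],[0,0,0.02],[0,0,0.01]],"twist":[[0,0,0],[0,0,0],[0,0,0],[0,0,0],[0,0,0],[0,0,0],[0,0,0],[0,0,0]]}'
python3 - <<'E'
from ret import *
s=snap('wrist'); cv2.imwrite('pics/w15.png',s['pixels'][:,:,::-1])
W=cloud(s).reshape(-1,3)
m=(W[:,2]>.183)&(W[:,2]<.2)&(abs(W[:,0]-.53)<.06)&(abs(W[:,1]+.21)<.06)
P=W[m]; print(m.sum(),cv2.minAreaRect((P[:,:2]*1000).astype(np.float32)),P.mean(0))
s=snap('side'); crop(s,310,100,430,250,4,'pics/s15.png')
T=np.eye(4)
from plan import cam_pose,a
M=cams.snapshot("wrist")["mount"]
f=np.array([np.cos(np.radians(31.7)),np.sin(np.radians(31.7)),0])
rel(cam_pose(np.array([.63,.049,.14]),-a,f,.22,M))
E
```

```text
time_s: 25.68
position: [0.5368, -0.2195, 0.3035]
orientation: [3.133, -0.013, 0.924]
wrist_force: [1.2, 0.3, 0.9]
width: 0.997
1794 ((534.8544311523438, -214.19117736816406), (17.460878372192383, 59.10871887207031), 53.29409408569336) [ 0.53409513 -0.21345909  0.18893901]
shift [ 0.0902  0.2643 -0.0817] rv [-0.0223 -0.1737  1.1982] f [-0.1 -0.5 -1. ] t 25.8333
```

View pics/s15.png

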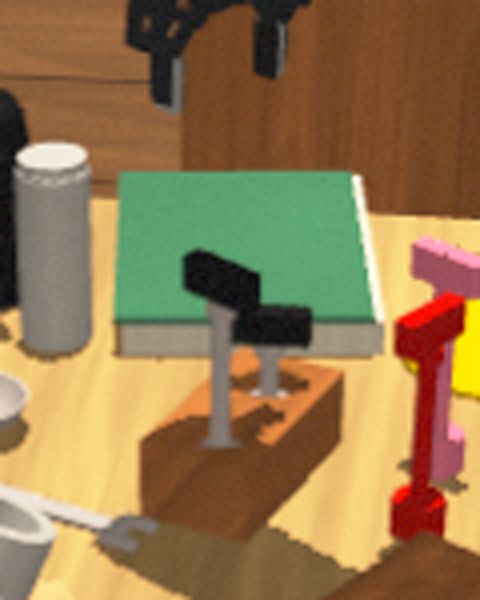

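View pics/w15.png

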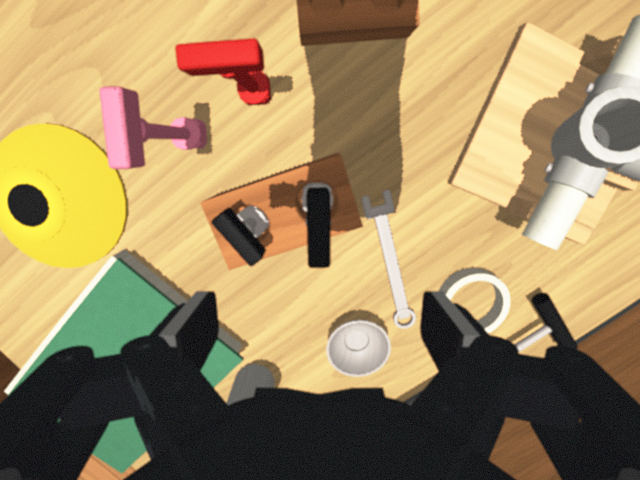

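```bash
python3 -m handwheel '{"linear":[[0.0056,0.0165,0],[0.0056,0.0165,0],[0.0056,0.0165,0],[0.0056,0.0165,0],[0.0056,0.0165,0],[0.0056,0.0165,0],[0.0056,0.0165,0],[0.0056,0.0165,0]],"twist":[[-0.0014,-0.0109,0.0749],[-0.0014,-0.0109,0.0749],[-0.0014,-0.0109,0.0749],[-0.0014,-0.0109,0.0749],[-0.0014,-0.0109,0.0749],[-0.0014,-0.0109,0.0749],[-0.0014,-0.0109,0.0749],[-0.0014,-0.0109,0.0749]]}'
python3 -m handwheel '{"linear":[[0.0056,0.0165,-0.01],[0.0056,0.0165,-0.01],[0.0056,0.0165,-0.01],[0.0056,0.0165,-0.01],[0.0056,0.0165,-0.01],[0.0056,0.0165,-0.01],[0.0056,0.0165,-0.01],[0.0056,0.0165,-0.01]],"twist":[[-0.0014,-0.0109,0.0749],[-0.0014,-0.0109,0.0749],[-0.0014,-0.0109,0.0749],[-0.0014,-0.0109,0.0749],[-0.0014,-0.0109,0.0749],[-0.0014,-0.0109,0.0749],[-0.0014,-0.0109,0.0749],[-0.0014,-0.0109,0.0749]]}'
python3 - <<'E'
from nut import *
mouth=np.array([.6299,.0492,.1392]); n=np.array([-0.3595466,-0.22008403,0.90680167])
s=snap("wrist"); cv2.imwrite("pics/w16.png",s["pixels"][:,:,::-1])
L,B,seat=nutfit(s,mouth,n)
h=L[(L[:,2]>.006)]; print(len(h),cv2.minAreaRect((h[:,:2]*1000).astype(np.float32)))
print(r.get_obs()['wrist_force'])
s=snap("top"); cv2.imwrite("pics/t16.png",s["pixels"][:,:,::-1])
E
```

```text
time_s: 26.5
position: [0.5809, -0.0861, 0.2982]
orientation: [3.053, -0.033, 1.529]
wrist_force: [-0.1, -0.4, -0.9]
width: 1.003
time_s: 27.17
position: [0.6253, 0.0458, 0.2176]
orientation: [2.973, -0.001, 2.13]
wrist_force: [-0.0, -0.0, -0.5]
width: 1.001
610 ((0.08356380462646484, 0.42121124267578125), (22.014074325561523, 21.891529083251953), 20.8624324798584)
[-0.52245137  2.02291077 -2.54765223]
```

View pics/w16.png

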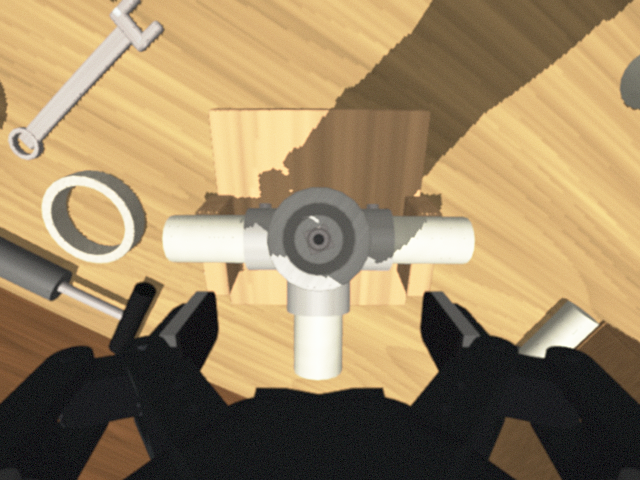

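View pics/t16.png

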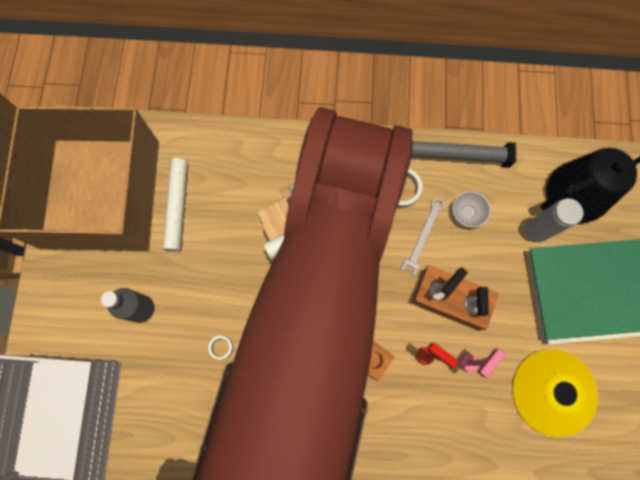

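```bash
python3 -c "
from rig import r
print(r.close_job())"
```

```text
the job is handed in; nothing more can be done
None
```

The nut is tightened to its stop, the long key is back upright in its hole, and I handed the job in at about 27 s. I moved nothing else on the table.

**Tightening:** I took the long key from the +y hole (`stand_hole1`) and seated it on the bore floor. I turned it clockwise until the torque rose from about 0.3 to 1.05 N m and the key would hardly turn further. The camera then showed the nut turned 58.5° (1.02 rad). That puts its starting angle at about 0.18 rad if it stopped at 1.2, inside the stated 0.1 to 0.6. I could not measure the nut's absolute angle, because a square nut looks the same every quarter turn.

**Key return:** The handle top is within 1 mm of its starting position and at the same height, and the side view shows the key upright. In the last pictures the short key and the other things look where they were, though the arm hid part of the top view.

**Disagreements:**
- **Key tilt in the grip:** the key tilted about 2–3° in the grip. The side and top cameras put its tip 1–2 mm from where the wrist camera did. I used the wrist camera, and the key went in without contact until the floor.
- **Seating depth:** my reckoning at floor contact was about 1.5 mm short of 95 mm, which fits the wrist camera reading about 1 mm low.

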